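Put the weld inspection set away

ROBOT

A 6-joint arm with a two-finger parallel gripper is mounted at the origin on the work surface. World frame = base frame: x ahead of the robot, y to its left, z up, the work surface at z = 0. Lengths are in m, angles in rad, forces in N, time in s.
With the tool pointing down it reaches from about 0.225 to 0.875 m from the base axis. Payload 3.4 kg.
Tool frame: the origin (TCP) lies between the finger pads; the fingertips stand 25 mm ahead of it and the grasp point (between the pads) lies 6 mm ahead of it (manip.tips_ahead is the distance from the TCP to the fingertips, in m); z points along the fingers, x is the direction in which the jaws open and shut, and the axes are right-handed (so a half turn about z gives the same grasp; the last joint's range is limited). The gripper opens to 85 mm and grips with 20 to 120 N. Pads are 22 mm wide; open, the fingers measure 114 mm over their backs; the gripper's body (76 mm by 85 mm) begins 54 mm behind the grasp point. The pads swing forward as they close: fully open they stand 13 mm farther back than shut.
Start: joints at [1.059, 0.276, 1.505, -0, 1.361, -0.121], TCP at [0.219, 0.532, 0.256] pointing down, gripper open.
Joint ranges: [-2.89, 2.89], [-0.75, 2.08], [0.22, 2.7], [-1.18, 4.32], [0.11, 2.71], [-2.7, 2.7]. Speed limits (rad/s): [2.57, 2.57, 3.14, 3.14, 3.14, 3.14].

INTERFACE

Orientations are given as a unit quaternion [w, x, y, z].
In Python, from rig import manip gives the robot as it stands. The module is installed in compiled form; this text tells all that it offers.
- The arm moves only by the tool send_rows, never from a script. Its argument "plan" is a list of rows, each an object with "linear": the shift along the tool's x, y, z in m, a list of three; "delta_rot": the turn, a rotation vector about the tool's x, y, z in degrees, a list of three; "fingers": the finger opening in m, from 0 to 0.0854. A call has 1 to 12 rows; each row shifts and turns the pose as measured when the row begins, along the tool's axes as they then stand; what a row does not reach is not made up. A row lasts 1/12 s, in which the tool goes at most 41.7 mm and 7.16 degrees, less where a joint would pass 70% of its speed; a pose out of reach is approached as far as the arm can. A call with a gripper value outside its range is refused whole. The fingers move at their own pace and stop on an object; "force" is the grip in N (left out, the last holds). Time passes only in rows, so rows that do not move let the fingers close. It gives the time, the measured TCP pose, the force and the opening at its end, in the units of the state.
- manip.get_state(): the state, without advancing time (a new reading comes with each control period).
- manip.get_image(name): name is "side" or "top"; returns the picture (420x560x3 uint8, red, green, blue); there is no depth.
- manip.camera_info(name): a dict with "K" (3x3 intrinsics, pixels), "dist" ([k1, k2, p1, p2, k3] as OpenCV has them; the pictures are not rectified), "rvec" (rotation vector, rad) and "tvec" (3), from world to camera coordinates, as OpenCV has them. Camera axes: x right, y down, z forward; pixel columns grow to the right and rows downward; lengths in m; the calibration is good to about 2 mm. A picture is of the moment at which its call begins. camera_info takes no time and is no camera call.
- manip.sign_off(): hands the job in, once; it reports no verdict.
Trained networks look in the newest picture that a camera, given by its name, has taken for a name from the list of things; names that differ only in an ending like _2 or _b are one class to them, and where a whole thing is asked for, a point or a joint stands for the part that bears it (a point fixed in the world has none). Each returns a list of dicts, best first, with "p" (0 to 1); they miss things now and then, are a little off and sometimes report something else, mostly with a low value. They report only what shows in the picture. A call takes as long as a camera call. They do not tell look-alikes from the thing itself.
- manip.find_in(thing, camera): "extent" ([left, top, right, bottom] in pixels, round what is visible of it).
- manip.masks_of(thing, camera): "pixels" (420x560 bool, what is visible of it) and "extent" ([left, top, right, bottom] in pixels, round what is visible of it).
The state is a dict: "clock": time; "qpos": joint angles; "qd": joint speeds; "effort": joint torques, N m; "position": TCP position; "ee_rot": TCP orientation; "contact_force": force on the tool from outside, world axes, zero at the start; "moment": the same for the moment, N m; "width": finger opening in m.
Only numpy, scipy, OpenCV 4.12 (cv2) and the standard library are available. Lean on these libraries where they do the work, as an engineer would, in place of code of your own. Each camera call takes 0.05 s, during which the arm holds its last target. There are 200 camera calls.

TASK

Put the weld inspection set away: hang every steel gauge that stands in the plywood rack on a free hook inside the low blue cabinet, one gauge per hook, going in and out through the opening in its top without touching the cabinet itself and leaving the gauge that already hangs there. Seat each of the two aluminium setting blocks flat and square, fully home, in the tray pocket of its shape, and leave the hammer, mug and spray can alone.

Things in the scene. Friction and masses are not known exactly. Their poses are not given: they have to be found in the camera images.
- gauge0_grip (a point): steel weld gauge to put away: upright plate 50 wide x 10 thick x 103 mm tall with a window, and a black grip tab on top (30 wide x 16 thick x 52 mm tall; total 155 mm). 0.25 kg. Point: where the tab is gripped (across x), 137 mm above the foot. x along the thickness, y along the width, z up. Stands in the rack's groove at the start; two or three of the three are present.
- gauge0_eye (a point): gauge0: the point of its window that rests on top of the hook's wire when it hangs, 95 mm above the foot and 42 mm below the grip point, on the middle line. The window goes through the plate along x: 30 mm wide, from 60 mm above the foot, its sides upright to 82 mm, then closing at 45 degrees to a peak that centres itself on the wire.
- gauge1_grip (a point): steel weld gauge to put away: upright plate 50 wide x 10 thick x 103 mm tall with a window, and a black grip tab on top (30 wide x 16 thick x 52 mm tall; total 155 mm). 0.25 kg. Point: where the tab is gripped (across x), 137 mm above the foot. x along the thickness, y along the width, z up. Stands in the rack's groove at the start; two or three of the three are present.
- gauge1_eye (a point): gauge1: the point of its window that rests on top of the hook's wire when it hangs, 95 mm above the foot and 42 mm below the grip point, on the middle line. The window goes through the plate along x: 30 mm wide, from 60 mm above the foot, its sides upright to 82 mm, then closing at 45 degrees to a peak that centres itself on the wire.
- gauge2_grip (a point): steel weld gauge to put away: upright plate 50 wide x 10 thick x 103 mm tall with a window, and a black grip tab on top (30 wide x 16 thick x 52 mm tall; total 155 mm). 0.25 kg. Point: where the tab is gripped (across x), 137 mm above the foot. x along the thickness, y along the width, z up. Stands in the rack's groove at the start; two or three of the three are present.
- gauge2_eye (a point): gauge2: the point of its window that rests on top of the hook's wire when it hangs, 95 mm above the foot and 42 mm below the grip point, on the middle line. The window goes through the plate along x: 30 mm wide, from 60 mm above the foot, its sides upright to 82 mm, then closing at 45 degrees to a peak that centres itself on the wire.
- gauge_hung_grip (a point): steel weld gauge like the others: upright plate 50 wide x 10 thick x 103 mm tall with a window, and a black grip tab on top (30 wide x 16 thick x 52 mm tall; total 155 mm). 0.25 kg. Point: where the tab is gripped (across x), 137 mm above the foot. x along the thickness, y along the width, z up. Hangs on one of the hooks from the start and stays there.
- gauge_hung_eye (a point): the hanging gauge: the point of its window that rests on top of the hook's wire when it hangs, 95 mm above the foot and 42 mm below the grip point, on the middle line. The window goes through the plate along x: 30 mm wide, from 60 mm above the foot, its sides upright to 82 mm, then closing at 45 degrees to a peak that centres itself on the wire.
- rack: plywood rack fixed on the bench, 56 (x) x 236 (y) x 35 mm tall, origin under its centre. A groove 12 mm wide and 25 mm deep runs along its y (floor 10 mm above the bench); the gauges stand in it side by side, 70 mm apart, their x along the rack's x.
- chest: low blue steel cabinet, fixed; 160 mm tall, walls at x = -112 and +85, y = -172 and +172 mm from its origin, which is on the bench below the row of hooks; x points away from the robot, to the back wall. The opening in its roof (4 mm sheet) spans only x = -78 to +62 and y = -152 to +152 mm. Lid folded down behind it.
- hook0: one of four like hooks in the cabinet, in a row along its y, 74 mm apart; origin 115 mm above the bench, on top of the 8 mm wire in its well (26 mm long, takes one gauge). x points to the back wall, whence the wire comes; the free tip is at x = -18 mm. Tip and rear shoulder rise to z = +10 mm. A gauge goes on from the tip, its x along the hook's x, either way round.
- hook1: one of four like hooks in the cabinet, in a row along its y, 74 mm apart; origin 115 mm above the bench, on top of the 8 mm wire in its well (26 mm long, takes one gauge). x points to the back wall, whence the wire comes; the free tip is at x = -18 mm. Tip and rear shoulder rise to z = +10 mm. A gauge goes on from the tip, its x along the hook's x, either way round.
- hook2: one of four like hooks in the cabinet, in a row along its y, 74 mm apart; origin 115 mm above the bench, on top of the 8 mm wire in its well (26 mm long, takes one gauge). x points to the back wall, whence the wire comes; the free tip is at x = -18 mm. Tip and rear shoulder rise to z = +10 mm. A gauge goes on from the tip, its x along the hook's x, either way round.
- hook3: one of four like hooks in the cabinet, in a row along its y, 74 mm apart; origin 115 mm above the bench, on top of the 8 mm wire in its well (26 mm long, takes one gauge). x points to the back wall, whence the wire comes; the free tip is at x = -18 mm. Tip and rear shoulder rise to z = +10 mm. A gauge goes on from the tip, its x along the hook's x, either way round.
- block_round_mid (a point): aluminium setting block, 95 long (x) x 50 wide (y) x 34 mm thick (z), one end square (x = -47.5 mm), the other, at +x, half-round (radius 25 mm); straight sides from x = -47.5 to +22.5 mm. About 0.4 kg. Point: its centre, half-way up. Lies flat on the bench at the start.
- pocket_round (a point): pocket in the tray for the half-round (radius 25 mm) block: same outline with 2 mm to spare all round, 12 mm deep. This point is on the pocket's floor (6 mm above the bench) below the middle of the seated block; x points to the nose end, as the block's x when seated; a seated block's centre is 17 mm above it.
- block_point_mid (a point): aluminium setting block, 95 long (x) x 50 wide (y) x 34 mm thick (z), one end square (x = -47.5 mm), the other, at +x, pointed (90 degree point, 25 mm long); straight sides from x = -47.5 to +22.5 mm. About 0.4 kg. Point: its centre, half-way up. Lies flat on the bench at the start.
- pocket_point (a point): pocket in the tray for the pointed (90 degree point, 25 mm long) block: same outline with 2 mm to spare all round, 12 mm deep. This point is on the pocket's floor (6 mm above the bench) below the middle of the seated block; x points to the nose end, as the block's x when seated; a seated block's centre is 17 mm above it.
- tray: wooden tray fixed on the bench, 126 (x) x 186 (y) x 18 mm tall, with two pockets side by side, their centres 50 mm to either side (y) of the origin, which is under the tray near its middle.
- hammer: bystander: hammer 260 mm long lying on the bench.
- mug: bystander: white mug, 80 mm across, 90 mm tall.
- spray: bystander: spray can, 66 mm across, 170 mm tall.
Things that resemble listed ones, but are neither listed nor needed, are in the scene too. What is shaped like the part that bears block_point_mid but green or orange is not meant.

How it is judged:
By the outcome, as a careful person would: the job done as asked, in the order asked, and still so for the second after the job is handed in, with the robot touching nothing.
Of gauge0, gauge1, gauge2 only 2 to 3 are there at a start; the rules pass over those that are not, and their reading is None.
At some moment in a run one of block_round, block_point may be knocked a few centimetres aside while the robot is not near it.
It also fails if it takes over 210 s, if anything falls off the work surface, if the arm or the gripper's body presses on something with over 40 N, if the wrist force passes 120 N, or if a joint passes its speed limit or range.

## Working session

There is one attempt and no reset: what is moved stays moved. The work goes in short steps, Python scripts to look and compute and a tool call to move; the robot and the scene stay as the last step left them, time stands still between calls to the robot, and variables do not carry over. Pictures are saved under pics/ and viewed, about 12 in all and at most 16, crops included, and the job is handed in when it is done.

Besides the shell and the picture viewer there is one more tool, called as name(argument=value, ...), one argument or row to a line, values as JSON. send_rows: Moves the arm, as the interface text tells. Its arguments: {"type":"object","properties":{"plan":{"type":"array","items":{"type":"object","properties":{"linear":{"type":"array","items":{"type":"number"}},"delta_rot":{"type":"array","items":{"type":"number"}},"fingers":{"type":"number"}}}},"force":{"type":"number"}},"required":["plan"]}

```bash
mkdir -p pics; ls; python3 - <<'E'
from rig import manip
import cv2,numpy as np
for c in ("side","top"):
    im=manip.get_image(c); cv2.imwrite(f"pics/{c}0.png",im[:,:,::-1])
    i=manip.camera_info(c); R=cv2.Rodrigues(np.array(i["rvec"]))[0]
    print(c,np.round(i["K"],1).tolist(),i["dist"],"cam pos",-R.T@np.array(i["tvec"]).ravel(), "fwd",R[2])
print(manip.get_state())
E
```

```text
pics
side [[499.3, 0.0, 287.6], [0.0, 499.3, 212.2], [0.0, 0.0, 1.0]] [-0.07633565  0.          0.          0.          0.        ] cam pos [0.25137837 0.83388531 1.10987911] fwd [ 0.16618813 -0.65467338 -0.73741729]
top [[522.0, 0.0, 284.3], [0.0, 522.0, 201.4], [0.0, 0.0, 1.0]] [-0.12240237  0.          0.          0.          0.        ] cam pos [ 0.38660332 -0.04403276  1.51465365] fwd [ 0.04028985  0.00276692 -0.9991842 ]
{'clock': 0.1, 'qpos': array([ 1.05898127e+00,  2.76534311e-01,  1.50606042e+00,  4.10843259e-05,
        1.36070676e+00, -1.21008270e-01]), 'qd': array([ 0.00022611, -0.00024081, -0.00312941,  0.00182461, -0.00048763,
        0.00137652]), 'effort': array([ 2.41819544e-04, -4.17697012e+01, -2.46405137e+01, -4.23161964e-04,
        5.73617508e-03, -2.86255056e-05]), 'position': array([0.21880914, 0.53124723, 0.25550325]), 'ee_rot': array([ 3.68262526e-04,  8.30945679e-01,  5.56352899e-01, -7.71239846e-04]), 'contact_force': array([-0.83201216, -0.49158917, -0.20198541]), 'moment': array([ 0.01271408,  0.00625869, -0.02721679]), 'width': 0.08580778303075322}
```

View pics/side0.png

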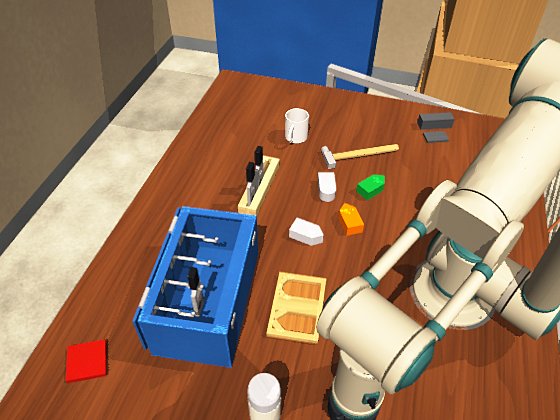

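View pics/top0.png

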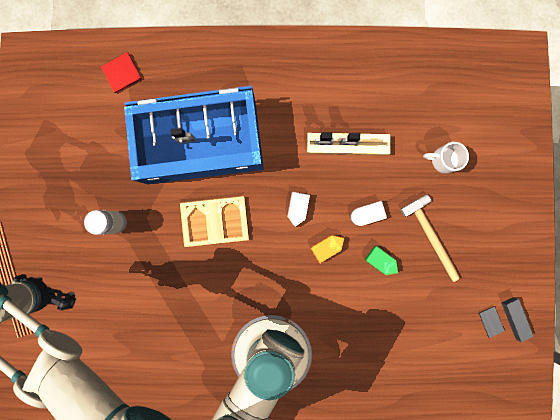

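```bash
cat > h.py <<'E'
from rig import manip
import cv2,numpy as np
from scipy.optimize import minimize
CI={c:manip.camera_info(c) for c in("side","top")}
def proj(c,P):
    i=CI[c]; return cv2.projectPoints(np.asarray(P,float).reshape(-1,3),np.array(i["rvec"]),np.array(i["tvec"]),np.array(i["K"]),np.array(i["dist"]))[0].reshape(-1,2)
def ray(c,uv,z):
    i=CI[c]; n=cv2.undistortPoints(np.asarray(uv,float).reshape(-1,1,2),np.array(i["K"]),np.array(i["dist"])).reshape(-1,2)
    R=cv2.Rodrigues(np.array(i["rvec"]))[0]; o=-R.T@np.array(i["tvec"]).ravel()
    d=np.c_[n,np.ones(len(n))]@R; return o+d*((z-o[2])/d[:,2])[:,None]
def world(pts,x,y,yaw,z0=0):
    c,s=np.cos(yaw),np.sin(yaw); p=np.asarray(pts,float)
    return np.c_[x+c*p[:,0]-s*p[:,1],y+s*p[:,0]+c*p[:,1],z0+p[:,2]]
def prism(outline,z0,z1): return [(a,b,z) for z in(z0,z1) for a,b in outline]
PT=[(-.0475,-.025),(-.0475,.025),(.0225,.025),(.0475,0),(.0225,-.025)]
RD=[(-.0475,-.025),(-.0475,.025)]+[(.0225+.025*np.cos(a),.025*np.sin(a)) for a in np.linspace(np.pi/2,-np.pi/2,13)]
def box(x0,x1,y0,y1,z0,z1): return prism([(x0,y0),(x0,y1),(x1,y1),(x1,y0)],z0,z1)
def sil(c,P):
    m=np.zeros((420*4,560*4),np.uint8); h=cv2.convexHull(proj(c,P).astype(np.float32))
    cv2.fillConvexPoly(m,np.round((h+.5)*4*16).astype(np.int32)-8,255,shift=4); return cv2.resize(m,(560,420),interpolation=cv2.INTER_AREA)/255.
def fit(masks,pts,p0,z0=0):
    "masks {cam:bool}; returns x,y,yaw and IoU"
    def cost(q):
        e=0
        for c,m in masks.items():
            s=sil(c,world(pts,q[0]/100,q[1]/100,q[2]/10,z0)); e+=1-np.minimum(s,m).sum()/np.maximum(s,m).sum()
        return e/len(masks)
    q0=np.array(p0)*[100,100,10]
    r=minimize(cost,q0,method="Nelder-Mead",options=dict(initial_simplex=np.vstack([q0]+[q0+d for d in np.diag([1,1,1.5])]),xatol=.005,fatol=1e-5))
    return r.x/[100,100,10],1-r.fun
def save(name,im,box=None,k=1):
    if box: im=im[box[1]:box[3],box[0]:box[2]]
    cv2.imwrite("pics/"+name,cv2.resize(im,None,fx=k,fy=k,interpolation=cv2.INTER_CUBIC)[:,:,::-1])
E
python3 - <<'E'
from h import *
import pickle
D={}
ims={c:manip.get_image(c) for c in CI}
for t in ["block_round_mid","block_point_mid","tray","rack","chest","gauge0_grip","hook0","pocket_point"]:
    for c in CI:
        r=manip.masks_of(t,c); D[t,c]=[dict(p=a["p"],extent=a["extent"],pixels=a["pixels"]) for a in r]
        print(t,c,[(round(a["p"],2),np.round(a["extent"]).astype(int).tolist(),int(a["pixels"].sum())) for a in r[:6]])
pickle.dump((D,ims),open("m.pkl","wb"))
print(ray("top",[(290,208),(370,213),(214,221),(349,144)],.02).round(3))
a=ims["top"][85:185,110:400]; b=ims["side"][130:380,130:350]
save("c1.png",ims["top"],(115,80,395,250),2.8); save("c2.png",ims["side"],(125,140,345,375),2.5)
E
```

```text
block_round_mid side [(0.85, [318, 174, 337, 203], 464), (0.57, [172, 258, 210, 266], 127)]
block_round_mid top [(0.8, [349, 204, 385, 226], 565)]
block_point_mid side [(0.74, [343, 203, 365, 239], 571), (0.69, [290, 217, 322, 246], 641), (0.59, [357, 175, 383, 194], 505)]
block_point_mid top [(0.69, [365, 246, 397, 274], 497), (0.62, [313, 236, 343, 261], 526), (0.59, [287, 191, 312, 226], 513), (0.42, [149, 108, 155, 144], 143)]
tray side [(0.66, [265, 273, 326, 342], 3260)]
tray top [(0.92, [177, 196, 248, 246], 2926)]
rack side [(0.63, [238, 159, 278, 213], 865), (0.17, [257, 147, 262, 188], 273)]
rack top [(0.45, [180, 196, 251, 248], 2841)]
chest side [(0.79, [134, 210, 258, 366], 13457)]
chest top [(0.81, [120, 89, 261, 186], 10363)]
gauge0_grip side []
gauge0_grip top []
hook0 side [(0.62, [162, 278, 206, 291], 134), (0.53, [178, 232, 215, 244], 103), (0.47, [151, 304, 196, 320], 250)]
hook0 top [(0.57, [200, 106, 209, 138], 98), (0.54, [149, 113, 157, 146], 92)]
pocket_point side [(0.79, [271, 274, 326, 340], 3123), (0.63, [168, 258, 210, 267], 161), (0.18, [237, 158, 280, 213], 896)]
pocket_point top [(0.65, [88, 209, 131, 238], 855), (0.58, [179, 195, 250, 247], 2869), (0.51, [201, 106, 211, 141], 102)]
[[ 0.428 -0.056  0.02 ]
 [ 0.414 -0.286  0.02 ]
 [ 0.39   0.162  0.02 ]
 [ 0.613 -0.226  0.02 ]]
```

View pics/c1.png

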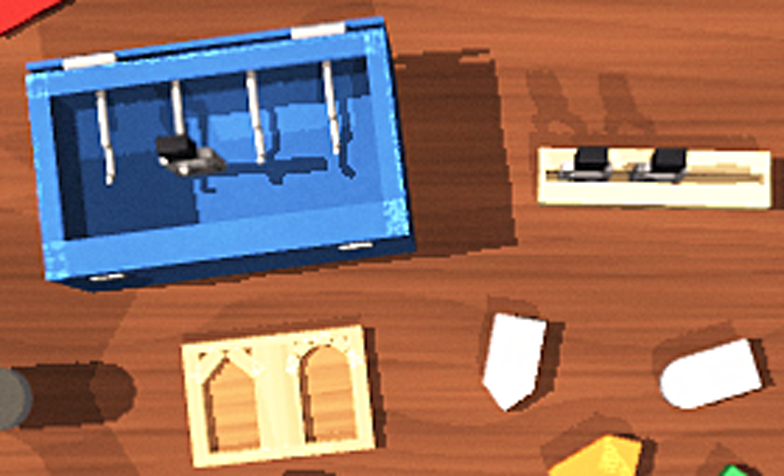

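View pics/c2.png

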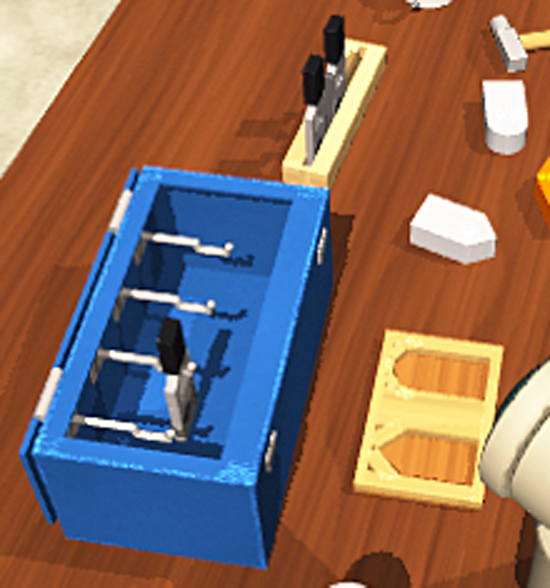

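```bash
python3 - <<'E'
from h import *
import pickle
D,ims=pickle.load(open("m.pkl","rb"))
c1=lambda p:np.array(p)/2.8+[115,80]-.5+.5/2.8
c2=lambda p:np.array(p)/2.5+[125,140]-.5+.5/2.5
from scipy.optimize import least_squares
def lsq(cols):
    def f(q): return np.concatenate([(proj(c,world(P,*q))-uv).ravel() for c,P,uv in cols])
    r=least_squares(f,[.62,.16,.1]); return r.x,r.fun
H=.16
op=[(.062,.152,H),(.062,-.152,H),(-.078,.152,H),(-.078,-.152,H)]
ou=[(.085,.172,H),(.085,-.172,H),(-.112,.172,H),(-.112,-.172,H)]
T=[("top",op,c1([(50,97),(368,58),(63,240),(385,205)])),("top",ou,c1([(27,75),(383,20),(45,282),(412,246)]))]
S=[("side",ou,c2([(43,452),(140,170),(255,480),(328,187)]))]
for n,a in(("top",T),("side",S),("both",T+S)):
    x,f=lsq(a); print("chest",n,x.round(4),f.round(1).reshape(-1,2).tolist())
q=x
# tips from picture
for c,uv,z in(("top",c1([(110,182),(262,160),(336,155)]),.12),("side",c2([(178,437),(210,305),(229,247)]),.12)):
    P=ray(c,uv,z); d=P[:,:2]-q[:2]; cc,s=np.cos(q[2]),np.sin(q[2]); print("tips in chest",c,np.c_[cc*d[:,0]+s*d[:,1],-s*d[:,0]+cc*d[:,1]].round(4).tolist())
# tabs
for k,(bt,bs) in enumerate([((318,128,335,143),(240,158,258,184)),((345,128,363,143),(251,143,266,170))]):
    M={}
    for c,b in(("top",bt),("side",bs)):
        g=ims[c].max(2); m=np.zeros_like(g,bool); m[b[1]:b[3],b[0]:b[2]]=g[b[1]:b[3],b[0]:b[2]]<60; M[c]=m
    tab=box(-.008,.008,-.015,.015,.113,.165)
    print("tab",k,[int(m.sum()) for m in M.values()],fit(M,tab,(.61,-.2-.06*k,0)),fit({"top":M["top"]},tab,(.61,-.2-.06*k,0)),fit({"side":M["side"]},tab,(.61,-.2-.06*k,0)))
# rack from corners of roof z=.035
r=c1([(538,148),(771,153),(537,203),(770,208)])
rk=[(.028,.118,.035),(.028,-.118,.035),(-.028,.118,.035),(-.028,-.118,.035)]
x,f=lsq([("top",rk,r)]); print("rack",x.round(4),f.round(1))
r2=c2([(340,40),(385,45),(283,165),(328,175)])
x,f=lsq([("side",[rk[1],rk[3],rk[0],rk[2]],r2)]); print("rack side",x.round(4),f.round(1))
# tray
ty=[(.063,.093,.018),(.063,-.093,.018),(-.063,.093,.018),(-.063,-.093,.018)]
x,f=lsq([("top",ty,c1([(183,345),(361,325),(196,466),(376,447)]))]); print("tray",x.round(4),f.round(1))
x,f=lsq([("side",[ty[1],ty[3],ty[0],ty[2]],c2([(385,330),(503,347),(355,488),(478,506)]))]); print("tray side",x.round(4),f.round(1))
E
```

```text
chest top [0.6289 0.2049 0.1163] [[-0.1, -0.2], [-0.2, -0.4], [0.2, 0.8], [-0.4, -0.5], [0.1, 0.2], [1.0, 3.8], [0.5, -0.5], [-1.0, -3.1]]
chest side [0.6286 0.2049 0.1452] [[-2.6, 0.5], [0.5, -1.8], [2.2, 0.9], [-0.1, -0.8]]
chest both [0.6286 0.2049 0.1278] [[-0.3, 0.6], [-0.6, -0.9], [0.6, 1.5], [-0.1, -1.0], [-0.2, 1.0], [0.6, 3.2], [1.1, 0.3], [-0.6, -3.8], [-3.6, -0.3], [1.8, -2.1], [0.7, 1.5], [0.9, -0.1]]
tips in chest top [[-0.0179, 0.1119], [-0.0164, -0.0377], [-0.0209, -0.1092]]
tips in chest side [[-0.0235, 0.1157], [-0.016, -0.0341], [-0.0171, -0.1091]]
tab 0 [86, 166] (array([ 0.61474099, -0.14999013,  0.00947741]), np.float64(0.7489161753830367)) (array([ 0.61, -0.2 ,  0.  ]), np.float64(0.0)) (array([ 0.61425826, -0.14932791,  0.03449058]), np.float64(0.7768225803036399))
tab 1 [103, 153] (array([ 0.61337785, -0.22327421,  0.05333448]), np.float64(0.7743105670974533)) (array([ 0.61332496, -0.22344236,  0.03788277]), np.float64(0.8420158368864811)) (array([ 0.61685432, -0.21285543, -0.64354941]), np.float64(0.5731709454131253))
rack [ 0.6128 -0.2229 -0.0185] [ 0.5  0.1 -0.6  0.2  0.5 -0.1 -0.4 -0.1]
rack side [ 0.6141 -0.222   0.0069] [ 0.7 -0.6 -0.8  0.6 -0.   0.1  0.1 -0.1]
tray [0.3904 0.1616 0.113 ] [-0.  -0.   0.3 -0.1 -0.1  0.2 -0.2 -0.1]
tray side [0.3896 0.1671 0.1093] [ 0.   0.7 -0.3  0.6 -1.  -0.9  1.2 -0.3]
```

```bash
cat >> h.py <<'E'
import json
def pose():
    s=manip.get_state(); w,x,y,z=s["ee_rot"]; th=np.arctan2(2*(x*y+w*z),1-2*(y*y+z*z)); tz=1-2*(x*x+y*y)
    return np.r_[s["position"],th],s,tz
def plan(wps,step=.038,rs=6.5):
    "wps rows x,y,z,theta(rad); prints rows in tool axes, from the measured pose"
    p,s,tz=pose(); print("now",p.round(4),"t",round(s["clock"],1),"w",round(s["width"],4),"F",np.round(s["contact_force"],1),"tz",round(tz,4))
    rows=[]
    for w in wps:
        w=np.array(w,float); d=w-p; d[3]=(d[3]+np.pi)%(2*np.pi)-np.pi
        n=max(1,int(np.ceil(max(np.linalg.norm(d[:3])/step,abs(np.degrees(d[3]))/rs))))
        for k in range(n):
            th=p[3]+d[3]*k/n; c,sn=np.cos(th),np.sin(th); e=d/n
            l=[c*e[0]+sn*e[1],sn*e[0]-c*e[1],-e[2]]
            rows.append((*[round(v,4) for v in l],round(-np.degrees(e[3]),2)))
        p=w; rows.append("--")
    for r in rows: print(r)
E
python3 -c "
from h import *
plan([(.30,.40,.33,.7),(.60,-.10,.30,-.012),(.6138,-.152,.26,-.012),(.6138,-.152,.153,-.012)])"
```

```text
now [0.219  0.5317 0.2563 1.1801] t 1.0 w 0.0854 F [ 1.  -0.1  0.1] tz -1.0
(np.float64(-0.0182), np.float64(0.025), np.float64(-0.0147), np.float64(5.5))
(np.float64(-0.0157), np.float64(0.0266), np.float64(-0.0147), np.float64(5.5))
(np.float64(-0.0131), np.float64(0.028), np.float64(-0.0147), np.float64(5.5))
(np.float64(-0.0103), np.float64(0.0291), np.float64(-0.0147), np.float64(5.5))
(np.float64(-0.0075), np.float64(0.03), np.float64(-0.0147), np.float64(5.5))
--
(np.float64(-0.0058), np.float64(0.036), np.float64(0.0019), np.float64(2.55))
(np.float64(-0.0042), np.float64(0.0362), np.float64(0.0019), np.float64(2.55))
(np.float64(-0.0026), np.float64(0.0364), np.float64(0.0019), np.float64(2.55))
(np.float64(-0.001), np.float64(0.0364), np.float64(0.0019), np.float64(2.55))
(np.float64(0.0007), np.float64(0.0364), np.float64(0.0019), np.float64(2.55))
(np.float64(0.0023), np.float64(0.0364), np.float64(0.0019), np.float64(2.55))
(np.float64(0.0039), np.float64(0.0362), np.float64(0.0019), np.float64(2.55))
(np.float64(0.0055), np.float64(0.036), np.float64(0.0019), np.float64
[... 323 characters left out ...]
(np.float64(0.0133), np.float64(0.0339), np.float64(0.0019), np.float64(2.55))
(np.float64(0.0148), np.float64(0.0333), np.float64(0.0019), np.float64(2.55))
(np.float64(0.0163), np.float64(0.0326), np.float64(0.0019), np.float64(2.55))
(np.float64(0.0177), np.float64(0.0318), np.float64(0.0019), np.float64(2.55))
--
(np.float64(0.0072), np.float64(0.0259), np.float64(0.02), np.float64(-0.0))
(np.float64(0.0072), np.float64(0.0259), np.float64(0.02), np.float64(-0.0))
--
(np.float64(0.0), np.float64(-0.0), np.float64(0.0357), np.float64(-0.0))
(np.float64(0.0), np.float64(-0.0), np.float64(0.0357), np.float64(-0.0))
(np.float64(0.0), np.float64(-0.0), np.float64(0.0357), np.float64(-0.0))
--
```

send_rows(
  plan=[
    {"linear":[0,0,-0.008],"delta_rot":[0,0,6.83],"fingers":0.085},
    {"linear":[0,0,-0.008],"delta_rot":[0,0,6.83],"fingers":0.085},
    {"linear":[0,0,-0.008],"delta_rot":[0,0,6.83],"fingers":0.085},
    {"linear":[0,0,-0.008],"delta_rot":[0,0,6.83],"fingers":0.085},
    {"linear":[0,0,-0.008],"delta_rot":[0,0,6.83],"fingers":0.085},
    {"linear":[0,0,-0.008],"delta_rot":[0,0,6.83],"fingers":0.085},
    {"linear":[0,0,-0.008],"delta_rot":[0,0,6.83],"fingers":0.085},
    {"linear":[0,0,-0.008],"delta_rot":[0,0,6.83],"fingers":0.085},
    {"linear":[0,0,-0.008],"delta_rot":[0,0,6.83],"fingers":0.085},
    {"linear":[0,0,-0.008],"delta_rot":[0,0,6.83],"fingers":0.085},
  ],
  force=60,
)

```text
clock: 1.83
position: [0.2184, 0.5304, 0.3372]
ee_rot: [0.003, 0.999, -0.033, -0.001]
contact_force: [0.3, 0.9, -0.4]
width: 0.085
```

send_rows(
  plan=[
    {"linear":[0.0219,0.034,0],"delta_rot":[0,0,0],"fingers":0.085},
    {"linear":[0.0219,0.034,0],"delta_rot":[0,0,0],"fingers":0.085},
    {"linear":[0.0219,0.034,0],"delta_rot":[0,0,0],"fingers":0.085},
    {"linear":[0.0219,0.034,0],"delta_rot":[0,0,0],"fingers":0.085},
    {"linear":[0.0219,0.034,0],"delta_rot":[0,0,0],"fingers":0.085},
    {"linear":[0.0219,0.034,0],"delta_rot":[0,0,0],"fingers":0.085},
    {"linear":[0.0219,0.034,0],"delta_rot":[0,0,0],"fingers":0.085},
    {"linear":[0.0219,0.034,0],"delta_rot":[0,0,0],"fingers":0.085},
    {"linear":[0.0219,0.034,0],"delta_rot":[0,0,0],"fingers":0.085},
    {"linear":[0.0219,0.034,0],"delta_rot":[0,0,0],"fingers":0.085},
  ],
)

```text
clock: 2.67
position: [0.4169, 0.1732, 0.3386]
ee_rot: [-0.003, 1.0, -0.027, 0.001]
contact_force: [0.9, 0.8, -0.1]
width: 0.0852
```

send_rows(
  plan=[
    {"linear":[0.022,0.034,0],"delta_rot":[0,0,-0.4],"fingers":0.085},
    {"linear":[0.022,0.034,0],"delta_rot":[0,0,-0.4],"fingers":0.085},
    {"linear":[0.022,0.034,0],"delta_rot":[0,0,-0.4],"fingers":0.085},
    {"linear":[0.022,0.034,0],"delta_rot":[0,0,-0.4],"fingers":0.085},
    {"linear":[0.022,0.034,0],"delta_rot":[0,0,-0.4],"fingers":0.085},
    {"linear":[0.022,0.034,0],"delta_rot":[0,0,-0.4],"fingers":0.085},
    {"linear":[0.022,0.034,0],"delta_rot":[0,0,0],"fingers":0.085},
    {"linear":[0.022,0.034,0],"delta_rot":[0,0,0],"fingers":0.085},
    {"linear":[0,0,0],"delta_rot":[0,0,0],"fingers":0.085},
  ],
)

```text
clock: 3.42
position: [0.5886, -0.1216, 0.3383]
ee_rot: [-0.001, 1.0, -0.01, 0.005]
contact_force: [0.2, 0.1, -0.1]
width: 0.0852
```

```bash
sed -i 's/rows.append((\*\[round(v,4) for v in l\],round(-np.degrees(e\[3\]),2)))/rows.append(" ".join(f"{v:.4f}" for v in l)+f" | {-np.degrees(e[3]):.2f}")/; s/    for r in rows: print(r)/    from itertools import groupby\n    for r,g in groupby(rows): print(len(list(g)),"x",r)/' h.py
python3 - <<'E'
from h import *
plan([(.6138,-.152,.25,-.012),(.6138,-.152,.153,-.012)])
save("t1.png",manip.get_image("top"),(280,80,400,200),3.5)
save("s1.png",manip.get_image("side"),(200,90,340,230),3.5)
a=cv2.imread("pics/t1.png");b=cv2.resize(cv2.imread("pics/s1.png"),(420,420));cv2.imwrite("pics/v1.png",np.hstack([cv2.resize(a,(390,420)),b[:,:400]]))
E
```

```text
now [ 0.5886 -0.1216  0.3383 -0.0196] t 3.4 w 0.0852 F [ 0.2  0.1 -0.1] tz -0.9999
2 x 0.0086 0.0100 0.0294 | -0.14
1 x 0.0085 0.0100 0.0294 | -0.14
1 x --
3 x 0.0000 -0.0000 0.0323 | -0.00
1 x --
```

View pics/v1.png

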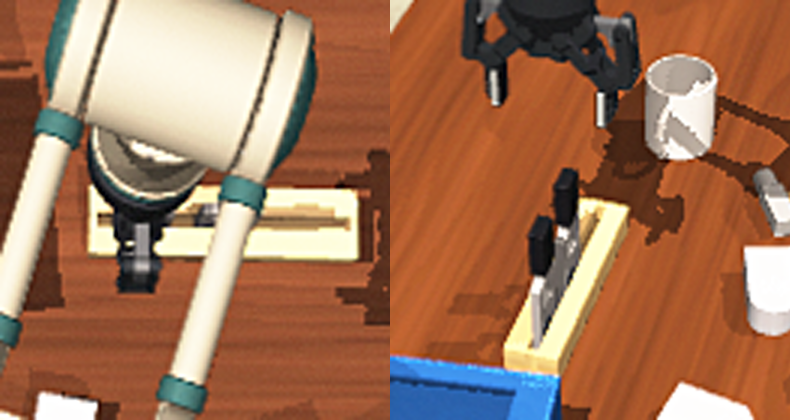

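```bash
cat >> h.py <<'E'
from scipy.spatial.transform import Rotation as Rn
def down(th): c,s=np.cos(th),np.sin(th); return Rn.from_matrix(np.array([[c,s,0],[s,-c,0],[0,0,-1.]]))
def plan(wps,step=.038,rs=6.5):
    p,s,tz=pose(); w,x,y,z=s["ee_rot"]; R=Rn.from_quat([x,y,z,w]); p=p[:3]
    print("now",p.round(4),"th",round(float(pose()[0][3]),4),"z axis",R.as_matrix()[:2,2].round(4),"t",round(s["clock"],1),"w",round(s["width"],4),"F",np.round(s["contact_force"],1))
    from itertools import groupby
    for q in wps:
        Rt=down(q[3]); dv=(R.inv()*Rt).as_rotvec(); d=np.array(q[:3])-p
        n=max(1,int(np.ceil(max(np.linalg.norm(d)/step,np.degrees(np.linalg.norm(dv))/rs))))
        rows=[]
        for k in range(n):
            Rk=R*Rn.from_rotvec(dv*k/n); l=Rk.inv().apply(d/n)
            rows.append(" ".join(f"{v:.4f}" for v in l)+" | "+" ".join(f"{v:.2f}" for v in np.degrees(dv/n)))
        for r,g in groupby(rows): print(len(list(g)),"x",r)
        print("--"); p=np.array(q[:3],float); R=Rt
E
python3 -c "
from h import *
plan([(.6138,-.152,.25,-.012),(.6138,-.152,.153,-.012)])"
```

```text
now [ 0.5856 -0.1165  0.3389] th -0.0169 z axis [0.0068 0.0074] t 3.5 w 0.0852 F [ 0.6 -0.4 -0.4]
2 x 0.0094 0.0119 0.0296 | -0.14 -0.13 -0.09
1 x 0.0095 0.0118 0.0296 | -0.14 -0.13 -0.09
--
3 x 0.0000 0.0000 0.0323 | 0.00 0.00 0.00
--
```

send_rows(
  plan=[
    {"linear":[0.0094,0.0119,0.0296],"delta_rot":[-0.14,-0.13,-0.09],"fingers":0.07},
    {"linear":[0.0094,0.0119,0.0296],"delta_rot":[-0.14,-0.13,-0.09],"fingers":0.07},
    {"linear":[0.0094,0.0119,0.0296],"delta_rot":[-0.14,-0.13,-0.09],"fingers":0.07},
    {"linear":[0,0,0],"delta_rot":[0,0,0],"fingers":0.07},
    {"linear":[0,0,0],"delta_rot":[0,0,0],"fingers":0.07},
  ],
)

```text
clock: 3.93
position: [0.6132, -0.1465, 0.2521]
ee_rot: [-0.001, 1.0, -0.003, 0.003]
contact_force: [0.2, 0.9, 0.5]
width: 0.0702
```

```bash
python3 - <<'E'
from h import *
plan([(.6138,-.152,.215,-.012),(.6138,-.152,.153,-.012)])
ims={c:manip.get_image(c) for c in CI}
plan([])
E
```

```text
now [ 0.6132 -0.1465  0.2521] th -0.007 z axis [0.0054 0.0023] t 3.9 w 0.0702 F [0.2 0.9 0.5]
1 x 0.0005 0.0056 0.0371 | -0.13 -0.31 0.29
--
2 x 0.0000 0.0000 0.0310 | 0.00 0.00 0.00
--
now [ 0.6132 -0.1466  0.2528] th -0.0067 z axis [0.0063 0.0017] t 4.0 w 0.0701 F [ 0.2 -0.3  0.7]
```

send_rows(
  plan=[
    {"linear":[0.0005,0.0056,0.02],"delta_rot":[-0.1,-0.3,0.2],"fingers":0.07},
    {"linear":[0,0,0.02],"delta_rot":[0,0,0],"fingers":0.07},
    {"linear":[0,0,0.02],"delta_rot":[0,0,0],"fingers":0.07},
    {"linear":[0,0,0],"delta_rot":[0,0,0],"fingers":0.07},
    {"linear":[0,0,0],"delta_rot":[0,0,0],"fingers":0.07},
  ],
)

```text
clock: 4.45
position: [0.6169, -0.1483, 0.2043]
ee_rot: [0.003, 1.0, -0.003, 0.01]
contact_force: [0.5, -0.3, 0.6]
width: 0.07
```

```bash
python3 - <<'E'
from h import *
plan([(.6138,-.152,.153,-.012)])
save("s2.png",manip.get_image("side"),(210,120,310,220),5)
E
```

```text
now [ 0.6169 -0.1483  0.2043] th -0.0051 z axis [ 0.0196 -0.0051] t 4.5 w 0.07 F [ 0.5 -0.3  0.6]
1 x -0.0021 0.0017 0.0256 | 0.14 -0.56 0.19
1 x -0.0018 0.0018 0.0257 | 0.14 -0.56 0.19
--
```

View pics/s2.png

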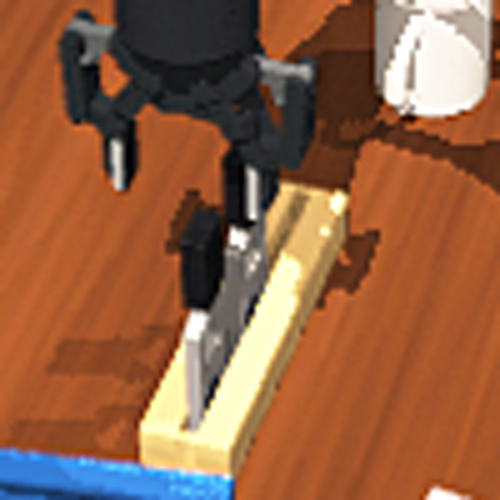

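```bash
python3 - <<'E'
from h import *
p=pose()[0]
for dz in(-.02,-.006,0): print(dz,((proj("side",[(p[0]+s*.035,p[1],p[2]+dz) for s in(1,-1)])-[210,120])*5).round(0).tolist())
E
```

```text
-0.02 [[133.0, 187.0], [253.0, 210.0]]
-0.006 [[132.0, 167.0], [252.0, 191.0]]
0 [[131.0, 159.0], [252.0, 183.0]]
```

send_rows(
  plan=[
    {"linear":[-0.002,0.002,0.015],"delta_rot":[0.14,-0.56,0.2],"fingers":0.06},
    {"linear":[-0.002,0.002,0.015],"delta_rot":[0.14,-0.56,0.2],"fingers":0.06},
  ],
)

```text
clock: 4.67
position: [0.6163, -0.1524, 0.1802]
ee_rot: [0.002, 1.0, -0.006, 0.006]
contact_force: [0.3, 0.8, -0.2]
width: 0.06
```

```bash
python3 - <<'E'
from h import *
plan([(.6138,-.152,.153,-.012)])
E
```

```text
now [ 0.6163 -0.1524  0.1802] th -0.0111 z axis [ 0.0111 -0.0037] t 4.7 w 0.06 F [ 0.3  0.8 -0.2]
1 x -0.0028 -0.0005 0.0271 | 0.20 -0.64 0.05
--
```

send_rows(
  plan=[
    {"linear":[-0.0028,-0.0005,0.018],"delta_rot":[0.2,-0.64,0.05],"fingers":0.05},
    {"linear":[0,0,0.009],"delta_rot":[0,0,0],"fingers":0.05},
    {"linear":[0,0,0],"delta_rot":[0,0,0],"fingers":0.05},
  ],
)

```text
clock: 4.92
position: [0.6128, -0.1526, 0.1496]
ee_rot: [-0.0, 1.0, -0.006, -0.001]
contact_force: [0.3, -0.2, -0.0]
width: 0.0499
```

```bash
python3 - <<'E'
from h import *
plan([(.6138,-.152,.153,-.012)])
E
```

```text
now [ 0.6128 -0.1526  0.1496] th -0.013 z axis [-0.0029  0.0003] t 4.9 w 0.0499 F [ 0.3 -0.2 -0. ]
1 x 0.0010 -0.0006 -0.0034 | -0.02 0.17 -0.05
--
```

send_rows(
  plan=[
    {"linear":[0.001,0,-0.0035],"delta_rot":[0,0.17,-0.05],"fingers":0.05},
    {"linear":[0,0,0],"delta_rot":[0,0,0],"fingers":0.03},
    {"linear":[0,0,0],"delta_rot":[0,0,0],"fingers":0.01},
    {"linear":[0,0,0],"delta_rot":[0,0,0],"fingers":0.01},
    {"linear":[0,0,0],"delta_rot":[0,0,0],"fingers":0.01},
    {"linear":[0,0,0],"delta_rot":[0,0,0],"fingers":0.01},
    {"linear":[0,0,0],"delta_rot":[0,0,0],"fingers":0.01},
    {"linear":[0,0,0],"delta_rot":[0,0,0],"fingers":0.01},
  ],
)

```text
clock: 5.58
position: [0.6141, -0.153, 0.1541]
ee_rot: [-0.0, 1.0, -0.006, 0.0]
contact_force: [-0.0, -0.0, -1.8]
width: 0.0152
```

```bash
python3 - <<'E'
from h import *
plan([(.6138,-.152,.153,-.012)])
E
```

```text
now [ 0.6141 -0.153   0.1541] th -0.0124 z axis [0.0004 0.0001] t 5.6 w 0.0152 F [-0.  -0.  -1.8]
1 x -0.0003 -0.0010 0.0011 | -0.00 -0.02 -0.02
--
```

send_rows(
  plan=[
    {"linear":[0,0,-0.01],"delta_rot":[0,0,0],"fingers":0.01},
    {"linear":[0,0,-0.02],"delta_rot":[0,0,0],"fingers":0.01},
    {"linear":[0,0,-0.03],"delta_rot":[0,0,0],"fingers":0.01},
    {"linear":[0,0,-0.03],"delta_rot":[0,0,0],"fingers":0.01},
    {"linear":[0,0,-0.03],"delta_rot":[0,0,0],"fingers":0.01},
    {"linear":[0,0,-0.03],"delta_rot":[0,0,0],"fingers":0.01},
    {"linear":[0,0,-0.03],"delta_rot":[0,0,0],"fingers":0.01},
    {"linear":[0,0,-0.02],"delta_rot":[0,0,0],"fingers":0.01},
    {"linear":[0,0,0],"delta_rot":[0,0,0],"fingers":0.01},
  ],
  force=70,
)

```text
clock: 6.33
position: [0.6134, -0.1523, 0.3654]
ee_rot: [-0.001, 1.0, -0.006, 0.0]
contact_force: [1.2, 0.5, -1.5]
width: 0.0151
```

```bash
cat >> h.py <<'E'
CH=np.array([.6288,.205,.117])
def ch(x,y): c,s=np.cos(CH[2]),np.sin(CH[2]); return CH[0]+c*x-s*y,CH[1]+s*x+c*y
def chinv(P): c,s=np.cos(CH[2]),np.sin(CH[2]); d=np.asarray(P)[:2]-CH[:2]; return c*d[0]+s*d[1],-s*d[0]+c*d[1]
E
python3 - <<'E'
from h import *
t=ch(-.042,-.037); print(t)
plan([(*t,.33,CH[2])],step=.034)
E
```

```text
(np.float64(0.5914062713636815), np.float64(0.16335016136077626))
now [ 0.6134 -0.1523  0.3654] th -0.0125 z axis [0.0004 0.0015] t 6.3 w 0.0151 F [ 1.2  0.5 -1.5]
1 x -0.0026 -0.0315 0.0036 | -0.01 -0.00 -0.74
1 x -0.0022 -0.0316 0.0036 | -0.01 -0.00 -0.74
1 x -0.0018 -0.0316 0.0036 | -0.01 -0.00 -0.74
1 x -0.0014 -0.0316 0.0036 | -0.01 -0.00 -0.74
1 x -0.0010 -0.0316 0.0036 | -0.01 -0.00 -0.74
1 x -0.0006 -0.0316 0.0036 | -0.01 -0.00 -0.74
1 x -0.0001 -0.0316 0.0036 | -0.01 -0.00 -0.74
1 x 0.0003 -0.0316 0.0036 | -0.01 -0.00 -0.74
1 x 0.0007 -0.0316 0.0036 | -0.01 -0.00 -0.74
1 x 0.0011 -0.0316 0.0035 | -0.01 -0.00 -0.74
--
```

send_rows(
  plan=[
    {"linear":[-0.002,-0.0315,0.002],"delta_rot":[0,0,-0.75],"fingers":0.01},
    {"linear":[-0.002,-0.0315,0.002],"delta_rot":[0,0,-0.75],"fingers":0.01},
    {"linear":[-0.002,-0.0315,0.002],"delta_rot":[0,0,-0.75],"fingers":0.01},
    {"linear":[-0.001,-0.0315,0.002],"delta_rot":[0,0,-0.75],"fingers":0.01},
    {"linear":[-0.001,-0.0315,0.002],"delta_rot":[0,0,-0.75],"fingers":0.01},
    {"linear":[-0.001,-0.0315,0.002],"delta_rot":[0,0,-0.75],"fingers":0.01},
    {"linear":[0,-0.0315,0.002],"delta_rot":[0,0,-0.75],"fingers":0.01},
    {"linear":[0,-0.0315,0.002],"delta_rot":[0,0,-0.75],"fingers":0.01},
    {"linear":[0.001,-0.0315,0.002],"delta_rot":[0,0,-0.75],"fingers":0.01},
    {"linear":[0.001,-0.02,0.002],"delta_rot":[0,0,-0.75],"fingers":0.01},
    {"linear":[0,0,0],"delta_rot":[0,0,0],"fingers":0.01},
    {"linear":[0,0,0],"delta_rot":[0,0,0],"fingers":0.01},
  ],
)

```text
clock: 7.33
position: [0.5869, 0.1621, 0.3327]
ee_rot: [0.0, 0.998, 0.06, -0.007]
contact_force: [-0.1, -1.4, -1.6]
width: 0.0149
```

```bash
python3 - <<'E'
from h import *
t=ch(-.042,-.037)
plan([(*t,.33,CH[2]),(*t,.28,CH[2])],step=.034)
ims={c:manip.get_image(c) for c in CI}
save("v3.png",ims["side"],(120,110,290,280),3.5)
E
```

```text
now [0.5869 0.1621 0.3327] th 0.1202 z axis [-0.013  -0.0016] t 7.3 w 0.0149 F [-0.1 -1.4 -1.6]
1 x 0.0047 -0.0007 0.0027 | 0.00 0.75 0.19
--
2 x 0.0000 0.0000 0.0250 | 0.00 0.00 0.00
--
```

View pics/v3.png

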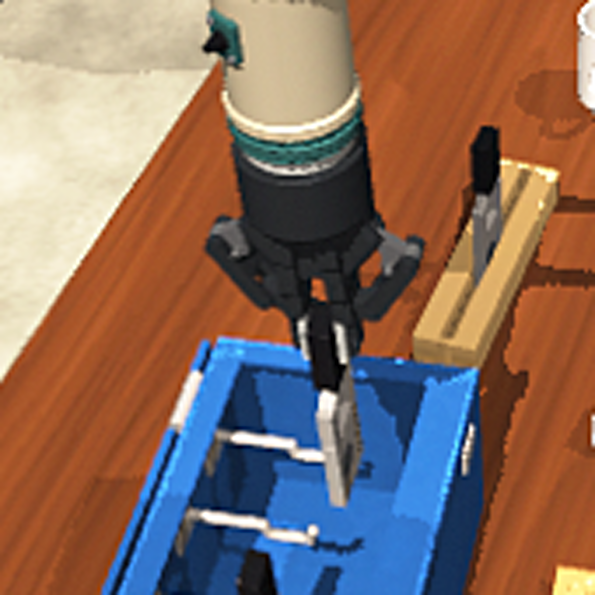

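send_rows(
  plan=[
    {"linear":[0.0045,0,0.005],"delta_rot":[0,0.75,0.2],"fingers":0.01},
    {"linear":[0,0,0.02],"delta_rot":[0,0,0],"fingers":0.01},
    {"linear":[0,0,0.02],"delta_rot":[0,0,0],"fingers":0.01},
    {"linear":[0,0,0],"delta_rot":[0,0,0],"fingers":0.01},
  ],
)

```text
clock: 7.77
position: [0.5941, 0.1566, 0.287]
ee_rot: [0.001, 0.999, 0.054, 0.003]
contact_force: [-0.0, 0.0, -3.7]
width: 0.0149
```

```bash
python3 - <<'E'
from h import *
t=ch(-.042,-.037)
plan([(*t,.181,CH[2])],step=.022)
E
```

```text
now [0.5941 0.1566 0.287 ] th 0.108 z axis [ 0.0071 -0.0015] t 7.8 w 0.0149 F [-0.   0.  -3.7]
3 x -0.0005 -0.0014 0.0212 | 0.03 -0.08 -0.10
2 x -0.0004 -0.0014 0.0212 | 0.03 -0.08 -0.10
--
```

send_rows(
  plan=[
    {"linear":[-0.0025,-0.007,0.005],"delta_rot":[0.15,-0.4,-0.5],"fingers":0.01},
    {"linear":[0,0,0.012],"delta_rot":[0,0,0],"fingers":0.01},
    {"linear":[0,0,0.012],"delta_rot":[0,0,0],"fingers":0.01},
    {"linear":[0,0,0.006],"delta_rot":[0,0,0],"fingers":0.01},
  ],
)

```text
clock: 8.1
position: [0.593, 0.1611, 0.2537]
ee_rot: [-0.001, 0.998, 0.056, 0.003]
contact_force: [-0.8, 0.3, -3.0]
width: 0.0152
```

```bash
python3 - <<'E'
from h import *
t=ch(-.042,-.037)
plan([(*t,.181,CH[2])],step=.022)
E
```

```text
now [0.593  0.1611 0.2537] th 0.1121 z axis [0.005  0.0015] t 8.1 w 0.0152 F [-0.8  0.3 -3. ]
4 x -0.0004 -0.0006 0.0182 | -0.01 -0.07 -0.07
--
```

send_rows(
  plan=[
    {"linear":[-0.0015,-0.0023,0.012],"delta_rot":[0,-0.28,-0.28],"fingers":0.01},
    {"linear":[0,0,0.014],"delta_rot":[0,0,0],"fingers":0.01},
    {"linear":[0,0,0.014],"delta_rot":[0,0,0],"fingers":0.01},
    {"linear":[0,0,0.006],"delta_rot":[0,0,0],"fingers":0.01},
  ],
)

```text
clock: 8.43
position: [0.593, 0.1635, 0.2076]
ee_rot: [-0.001, 0.998, 0.058, 0.002]
contact_force: [-0.0, -0.8, -2.8]
width: 0.015
```

```bash
python3 - <<'E'
from h import *
t=ch(-.042,-.037)
plan([(*t,.181,CH[2])],step=.022)
E
```

```text
now [0.593  0.1635 0.2076] th 0.1164 z axis [0.0048 0.0026] t 8.4 w 0.015 F [-0.  -0.8 -2.8]
1 x -0.0009 0.0000 0.0133 | -0.06 -0.15 -0.02
1 x -0.0008 0.0000 0.0133 | -0.06 -0.15 -0.02
--
```

send_rows(
  plan=[
    {"linear":[-0.0018,0,0.012],"delta_rot":[-0.1,-0.3,0],"fingers":0.01},
    {"linear":[0,0,0.012],"delta_rot":[0,0,0],"fingers":0.01},
    {"linear":[0,0,0.001],"delta_rot":[0,0,0],"fingers":0.01},
  ],
)

```text
clock: 8.68
position: [0.5911, 0.1636, 0.1806]
ee_rot: [-0.0, 0.998, 0.058, -0.0]
contact_force: [-0.5, 0.1, -2.5]
width: 0.0152
```

```bash
python3 - <<'E'
from h import *
t=ch(-.042,-.037)
ims={c:manip.get_image(c) for c in CI}
plan([(*t,.181,CH[2]),(*ch(0,-.037),.181,CH[2])],step=.012)
a=ims["side"][190:330,120:290];b=ims["top"][75:215,115:285]
save("v4.png",np.hstack([cv2.resize(a,(400,330),interpolation=cv2.INTER_CUBIC),cv2.resize(b,(400,330),interpolation=cv2.INTER_CUBIC)]))
E
```

```text
now [0.592  0.1637 0.1823] th 0.1165 z axis [0.0015 0.0007] t 8.8 w 0.0151 F [ 0.3  0.3 -2.8]
1 x -0.0006 0.0003 0.0013 | -0.03 -0.09 -0.03
--
4 x 0.0105 -0.0000 0.0000 | 0.00 0.00 0.00
--
```

View pics/v4.png

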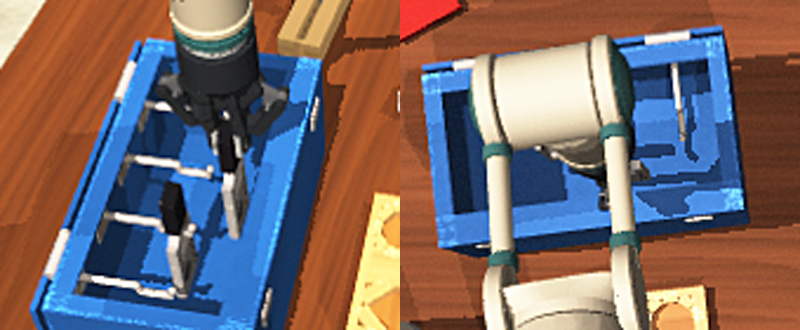

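send_rows(
  plan=[
    {"linear":[0.009,0,0.0005],"delta_rot":[0,0,0],"fingers":0.01},
    {"linear":[0.009,0,0],"delta_rot":[0,0,0],"fingers":0.01},
    {"linear":[0.003,0,0],"delta_rot":[0,0,0],"fingers":0.01},
  ],
)

```text
clock: 9.03
position: [0.6155, 0.1667, 0.1844]
ee_rot: [-0.001, 0.998, 0.058, 0.003]
contact_force: [0.7, -0.2, -2.5]
width: 0.015
```

```bash
python3 - <<'E'
from h import *
plan([(*ch(0,-.037),.181,CH[2])],step=.012)
E
```

```text
now [0.6155 0.1667 0.1844] th 0.1167 z axis [0.0061 0.0014] t 9.0 w 0.015 F [ 0.7 -0.2 -2.5]
1 x 0.0088 0.0003 0.0018 | -0.02 -0.18 -0.01
1 x 0.0088 0.0003 0.0017 | -0.02 -0.18 -0.01
--
```

send_rows(
  plan=[
    {"linear":[0.008,0,0.003],"delta_rot":[0,-0.36,0],"fingers":0.01},
    {"linear":[0.008,0,0.001],"delta_rot":[0,0,0],"fingers":0.01},
    {"linear":[0,0,0],"delta_rot":[0,0,0],"fingers":0.01},
  ],
)

```text
clock: 9.28
position: [0.6361, 0.169, 0.1818]
ee_rot: [-0.001, 0.998, 0.058, 0.002]
contact_force: [0.6, -0.5, -2.5]
width: 0.0152
```

```bash
python3 - <<'E'
from h import *
plan([(*ch(0,-.037),.162,CH[2])],step=.007)
E
```

```text
now [0.6361 0.169  0.1818] th 0.1165 z axis [0.0045 0.0014] t 9.3 w 0.0152 F [ 0.6 -0.5 -2.5]
1 x -0.0011 0.0002 0.0066 | -0.02 -0.09 -0.01
2 x -0.0010 0.0001 0.0066 | -0.02 -0.09 -0.01
--
```

send_rows(
  plan=[
    {"linear":[-0.003,0,0.005],"delta_rot":[0,-0.27,0],"fingers":0.01},
    {"linear":[0,0,0.005],"delta_rot":[0,0,0],"fingers":0.01},
    {"linear":[0,0,0.003],"delta_rot":[0,0,0],"fingers":0.01},
  ],
)

```text
clock: 9.53
position: [0.634, 0.1687, 0.168]
ee_rot: [-0.0, 0.998, 0.058, -0.0]
contact_force: [-0.4, 0.2, -2.0]
width: 0.0152
```

```bash
python3 - <<'E'
from h import *
plan([(*ch(0,-.037),.164,CH[2])],step=.007)
E
```

```text
now [0.634  0.1687 0.168 ] th 0.1163 z axis [-0.0001  0.0009] t 9.5 w 0.0152 F [-0.4  0.2 -2. ]
1 x -0.0010 0.0004 0.0040 | -0.05 0.00 -0.04
--
```

send_rows(
  plan=[
    {"linear":[-0.0005,0,0.002],"delta_rot":[0,0,0],"fingers":0.01},
    {"linear":[0,0,0.002],"delta_rot":[0,0,0],"fingers":0.01},
    {"linear":[0,0,0.0005],"delta_rot":[0,0,0],"fingers":0.01},
  ],
)

```text
clock: 9.78
position: [0.6333, 0.1671, 0.164]
ee_rot: [0.001, 0.998, 0.058, 0.001]
contact_force: [-0.0, -0.1, -1.9]
width: 0.0153
```

```bash
python3 - <<'E'
from h import *
plan([(*ch(0,-.037),.164,CH[2])],step=.007)
E
```

```text
now [0.6333 0.1671 0.164 ] th 0.1169 z axis [ 0.0012 -0.0024] t 9.8 w 0.0153 F [-0.  -0.1 -1.9]
1 x -0.0001 -0.0012 0.0000 | 0.15 -0.05 -0.00
--
```

send_rows(
  plan=[
    {"linear":[0,-0.001,0.0015],"delta_rot":[0.1,0,0],"fingers":0.01},
    {"linear":[0,0,0.001],"delta_rot":[0,0,0],"fingers":0.01},
    {"linear":[0,0,0.0005],"delta_rot":[0,0,0],"fingers":0.01},
  ],
)

```text
clock: 10.03
position: [0.6334, 0.1669, 0.1637]
ee_rot: [0.001, 0.998, 0.058, 0.002]
contact_force: [0.3, -1.3, 0.5]
width: 0.0154
```

```bash
python3 - <<'E'
from h import *
plan([(*ch(0,-.037),.164,CH[2])],step=.007)
E
```

```text
now [0.6334 0.1669 0.1637] th 0.117 z axis [ 0.0042 -0.0024] t 10.0 w 0.0154 F [ 0.3 -1.3  0.5]
1 x -0.0001 -0.0014 -0.0003 | 0.16 -0.23 0.00
--
```

send_rows(
  plan=[
    {"linear":[0,0,0],"delta_rot":[0,0,0],"fingers":0.02},
    {"linear":[0,0,0],"delta_rot":[0,0,0],"fingers":0.03},
    {"linear":[0,0,0],"delta_rot":[0,0,0],"fingers":0.035},
    {"linear":[0,0,0],"delta_rot":[0,0,0],"fingers":0.035},
  ],
)

```text
clock: 10.37
position: [0.6331, 0.1683, 0.1634]
ee_rot: [-0.0, 0.998, 0.058, 0.002]
contact_force: [-0.5, 0.0, -0.1]
width: 0.0354
```

```bash
python3 - <<'E'
from h import *
plan([(*ch(0,-.037),.164,CH[2])],step=.007)
save("v5.png",manip.get_image("side"),(130,190,280,330),4)
E
```

```text
now [0.6331 0.1683 0.1634] th 0.1167 z axis [0.0043 0.0006] t 10.4 w 0.0354 F [-0.5  0.  -0.1]
1 x 0.0000 0.0001 -0.0006 | -0.00 -0.25 -0.02
--
```

View pics/v5.png

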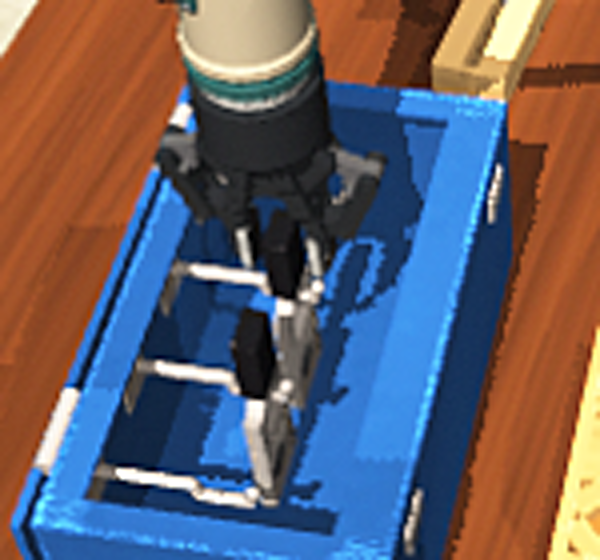

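send_rows(
  plan=[
    {"linear":[0,0,-0.008],"delta_rot":[0,-0.2,0],"fingers":0.035},
    {"linear":[0,0,-0.012],"delta_rot":[0,0,0],"fingers":0.035},
    {"linear":[0,0,-0.02],"delta_rot":[0,0,0],"fingers":0.035},
    {"linear":[0,0,-0.03],"delta_rot":[0,0,0],"fingers":0.035},
    {"linear":[0,0,-0.03],"delta_rot":[0,0,0],"fingers":0.035},
    {"linear":[0,0,-0.02],"delta_rot":[0,0,0],"fingers":0.04},
    {"linear":[0,0,0],"delta_rot":[0,0,0],"fingers":0.05},
  ],
)

```text
clock: 11.0
position: [0.632, 0.1689, 0.2882]
ee_rot: [-0.0, 0.998, 0.059, -0.003]
contact_force: [-0.2, -0.5, 0.5]
width: 0.0498
```

```bash
python3 - <<'E'
from h import *
plan([(.6137,-.2225,.27,-.012)],step=.036)
E
```

```text
now [0.632  0.1689 0.2882] th 0.1172 z axis [-0.0063  0.0003] t 11.0 w 0.0498 F [-0.2 -0.5  0.5]
1 x -0.0058 0.0351 0.0017 | -0.00 0.03 0.67
1 x -0.0054 0.0352 0.0017 | -0.00 0.03 0.67
1 x -0.0050 0.0353 0.0017 | -0.00 0.03 0.67
1 x -0.0046 0.0353 0.0017 | -0.00 0.03 0.67
1 x -0.0042 0.0354 0.0017 | -0.00 0.03 0.67
1 x -0.0037 0.0354 0.0016 | -0.00 0.03 0.67
1 x -0.0033 0.0355 0.0016 | -0.00 0.03 0.67
1 x -0.0029 0.0355 0.0016 | -0.00 0.03 0.67
1 x -0.0025 0.0355 0.0017 | -0.00 0.03 0.67
1 x -0.0021 0.0356 0.0017 | -0.00 0.03 0.67
1 x -0.0017 0.0356 0.0017 | -0.00 0.03 0.67
--
```

send_rows(
  plan=[
    {"linear":[-0.006,0.035,0],"delta_rot":[0,0,0.67],"fingers":0.05},
    {"linear":[-0.0055,0.035,0],"delta_rot":[0,0,0.67],"fingers":0.05},
    {"linear":[-0.005,0.035,0],"delta_rot":[0,0,0.67],"fingers":0.05},
    {"linear":[-0.0045,0.035,0],"delta_rot":[0,0,0.67],"fingers":0.05},
    {"linear":[-0.004,0.035,0],"delta_rot":[0,0,0.67],"fingers":0.05},
    {"linear":[-0.0035,0.035,0],"delta_rot":[0,0,0.67],"fingers":0.05},
    {"linear":[-0.003,0.035,0],"delta_rot":[0,0,0.67],"fingers":0.05},
    {"linear":[-0.003,0.035,0],"delta_rot":[0,0,0.67],"fingers":0.05},
    {"linear":[-0.0025,0.035,0],"delta_rot":[0,0,0.67],"fingers":0.05},
    {"linear":[-0.002,0.035,0],"delta_rot":[0,0,0.67],"fingers":0.05},
    {"linear":[-0.001,0.02,0],"delta_rot":[0,0,0.67],"fingers":0.05},
    {"linear":[0,0,0],"delta_rot":[0,0,0],"fingers":0.05},
  ],
)

```text
clock: 12.0
position: [0.6132, -0.2152, 0.2815]
ee_rot: [-0.003, 1.0, -0.005, -0.004]
contact_force: [0.5, -0.6, 0.9]
width: 0.0497
```

```bash
python3 - <<'E'
from h import *
manip.get_image("side")
plan([(.6137,-.2225,.153,-.012)],step=.025)
E
```

```text
now [ 0.6131 -0.2135  0.2813] th -0.0087 z axis [-0.0094  0.0075] t 12.1 w 0.05 F [-0.9  1.3 -0.3]
1 x 0.0003 0.0017 0.0214 | -0.07 0.09 0.03
1 x 0.0003 0.0016 0.0214 | -0.07 0.09 0.03
3 x 0.0002 0.0016 0.0214 | -0.07 0.09 0.03
1 x 0.0001 0.0015 0.0214 | -0.07 0.09 0.03
--
```

send_rows(
  plan=[
    {"linear":[0.001,0.009,0.008],"delta_rot":[-0.4,0.5,0.2],"fingers":0.05},
    {"linear":[0,0,0.016],"delta_rot":[0,0,0],"fingers":0.05},
    {"linear":[0,0,0.016],"delta_rot":[0,0,0],"fingers":0.05},
    {"linear":[0,0,0.016],"delta_rot":[0,0,0],"fingers":0.05},
    {"linear":[0,0,0.006],"delta_rot":[0,0,0],"fingers":0.05},
  ],
)

```text
clock: 12.47
position: [0.6149, -0.2174, 0.2177]
ee_rot: [-0.002, 1.0, -0.005, 0.001]
contact_force: [-0.1, 1.1, -0.3]
width: 0.0499
```

```bash
python3 - <<'E'
from h import *
plan([(.6137,-.2225,.153,-.012)],step=.025)
E
```

```text
now [ 0.6149 -0.2174  0.2177] th -0.0098 z axis [0.0024 0.0046] t 12.5 w 0.0499 F [-0.1  1.1 -0.3]
2 x -0.0004 0.0018 0.0216 | -0.09 -0.05 0.04
1 x -0.0004 0.0017 0.0216 | -0.09 -0.05 0.04
--
```

send_rows(
  plan=[
    {"linear":[-0.001,0.0055,0.012],"delta_rot":[-0.3,-0.15,0.1],"fingers":0.05},
    {"linear":[0,0,0.018],"delta_rot":[0,0,0],"fingers":0.05},
    {"linear":[0,0,0.018],"delta_rot":[0,0,0],"fingers":0.05},
    {"linear":[0,0,0.008],"delta_rot":[0,0,0],"fingers":0.05},
  ],
)

```text
clock: 12.8
position: [0.6148, -0.2171, 0.1606]
ee_rot: [-0.001, 1.0, -0.003, 0.001]
contact_force: [0.3, -0.9, 0.0]
width: 0.0505
```

```bash
python3 - <<'E'
from h import *
plan([(.6137,-.2225,.153,-.012)],step=.025)
E
```

```text
now [ 0.6148 -0.2171  0.1606] th -0.0061 z axis [0.0013 0.0016] t 12.8 w 0.0505 F [ 0.3 -0.9  0. ]
1 x -0.0011 0.0055 0.0076 | -0.09 -0.07 0.34
--
```

send_rows(
  plan=[
    {"linear":[-0.001,0.0055,0.006],"delta_rot":[-0.1,-0.07,0.34],"fingers":0.05},
    {"linear":[0,0.001,0.001],"delta_rot":[0,0,0],"fingers":0.03},
    {"linear":[0,0,0],"delta_rot":[0,0,0],"fingers":0.03},
  ],
)

```text
clock: 13.05
position: [0.6135, -0.2212, 0.1521]
ee_rot: [-0.001, 1.0, -0.005, -0.001]
contact_force: [-0.2, 0.4, 0.0]
width: 0.0302
```

```bash
python3 - <<'E'
from h import *
plan([(.6137,-.2225,.154,-.012)],step=.025)
E
```

```text
now [ 0.6135 -0.2212  0.1521] th -0.0097 z axis [-0.0027  0.002 ] t 13.1 w 0.0302 F [-0.2  0.4  0. ]
1 x 0.0002 0.0013 -0.0019 | -0.11 0.16 0.13
--
```

Close, then lift.

send_rows(
  plan=[
    {"linear":[0,0.001,-0.002],"delta_rot":[-0.1,0.16,0.13],"fingers":0.025},
    {"linear":[0,0,0],"delta_rot":[0,0,0],"fingers":0.01},
    {"linear":[0,0,0],"delta_rot":[0,0,0],"fingers":0.01},
    {"linear":[0,0,0],"delta_rot":[0,0,0],"fingers":0.01},
    {"linear":[0,0,0],"delta_rot":[0,0,0],"fingers":0.01},
    {"linear":[0,0,0],"delta_rot":[0,0,0],"fingers":0.01},
  ],
  force=70,
)

```text
clock: 13.55
position: [0.6135, -0.2226, 0.1566]
ee_rot: [0.0, 1.0, -0.006, 0.001]
contact_force: [-0.7, -0.6, -1.8]
width: 0.0153
```

send_rows(
  plan=[
    {"linear":[0,0,-0.01],"delta_rot":[0,0,0],"fingers":0.01},
    {"linear":[0,0,-0.02],"delta_rot":[0,0,0],"fingers":0.01},
    {"linear":[0,0,-0.03],"delta_rot":[0,0,0],"fingers":0.01},
    {"linear":[0,0,-0.03],"delta_rot":[0,0,0],"fingers":0.01},
    {"linear":[0,0,-0.03],"delta_rot":[0,0,0],"fingers":0.01},
    {"linear":[0,0,-0.03],"delta_rot":[0,0,0],"fingers":0.01},
    {"linear":[0,0,-0.02],"delta_rot":[0,0,0],"fingers":0.01},
    {"linear":[0,0,0],"delta_rot":[0,0,0],"fingers":0.01},
  ],
)

```text
clock: 14.22
position: [0.6142, -0.2221, 0.3362]
ee_rot: [-0.0, 1.0, -0.006, 0.002]
contact_force: [1.4, 0.3, -1.3]
width: 0.0151
```

```bash
python3 - <<'E'
from h import *
t=ch(-.042,-.111)
plan([(*t,.335,CH[2])],step=.034)
E
```

```text
now [ 0.6142 -0.2221  0.3362] th -0.0128 z axis [0.0044 0.0006] t 14.2 w 0.0151 F [ 1.4  0.3 -1.3]
1 x -0.0018 -0.0312 0.0001 | -0.00 -0.03 -0.74
1 x -0.0014 -0.0312 0.0001 | -0.00 -0.03 -0.74
1 x -0.0010 -0.0312 0.0001 | -0.00 -0.03 -0.74
1 x -0.0006 -0.0312 0.0001 | -0.00 -0.03 -0.74
1 x -0.0002 -0.0312 0.0001 | -0.00 -0.03 -0.74
1 x 0.0002 -0.0312 0.0001 | -0.00 -0.03 -0.74
1 x 0.0006 -0.0312 0.0001 | -0.00 -0.03 -0.74
1 x 0.0010 -0.0312 0.0001 | -0.00 -0.03 -0.74
1 x 0.0014 -0.0312 0.0001 | -0.00 -0.03 -0.74
1 x 0.0018 -0.0312 0.0001 | -0.00 -0.03 -0.74
--
```

send_rows(
  plan=[
    {"linear":[-0.002,-0.031,-0.001],"delta_rot":[0,0,-0.74],"fingers":0.01},
    {"linear":[-0.0015,-0.031,-0.001],"delta_rot":[0,0,-0.74],"fingers":0.01},
    {"linear":[-0.001,-0.031,-0.001],"delta_rot":[0,0,-0.74],"fingers":0.01},
    {"linear":[-0.0005,-0.031,0],"delta_rot":[0,0,-0.74],"fingers":0.01},
    {"linear":[0,-0.031,0],"delta_rot":[0,0,-0.74],"fingers":0.01},
    {"linear":[0,-0.031,0],"delta_rot":[0,0,-0.74],"fingers":0.01},
    {"linear":[0.0005,-0.031,0],"delta_rot":[0,0,-0.74],"fingers":0.01},
    {"linear":[0.001,-0.031,0],"delta_rot":[0,0,-0.74],"fingers":0.01},
    {"linear":[0.0015,-0.031,0],"delta_rot":[0,0,-0.74],"fingers":0.01},
    {"linear":[0.002,-0.02,0],"delta_rot":[0,0,-0.74],"fingers":0.01},
    {"linear":[0,0,0],"delta_rot":[0,0,0],"fingers":0.01},
    {"linear":[0,0,0],"delta_rot":[0,0,0],"fingers":0.01},
  ],
)

```text
clock: 15.22
position: [0.5976, 0.0888, 0.3287]
ee_rot: [-0.0, 0.998, 0.059, -0.001]
contact_force: [0.2, -0.9, -2.8]
width: 0.015
```

```bash
python3 - <<'E'
from h import *
t=ch(-.042,-.111)
manip.get_image("side")
plan([(*t,.335,CH[2]),(*t,.183,CH[2])],step=.034)
E
```

```text
now [0.5975 0.0888 0.3286] th 0.118 z axis [-0.0032  0.0016] t 15.3 w 0.0155 F [-0.2  0.9 -3.1]
1 x 0.0026 -0.0008 -0.0064 | -0.11 0.17 0.05
--
5 x 0.0000 0.0000 0.0304 | 0.00 0.00 0.00
--
```

send_rows(
  plan=[
    {"linear":[0.0025,-0.001,0.008],"delta_rot":[-0.1,0.17,0],"fingers":0.01},
    {"linear":[0,0,0.015],"delta_rot":[0,0,0],"fingers":0.01},
    {"linear":[0,0,0.015],"delta_rot":[0,0,0],"fingers":0.01},
    {"linear":[0,0,0.012],"delta_rot":[0,0,0],"fingers":0.01},
    {"linear":[0,0,0.004],"delta_rot":[0,0,0],"fingers":0.01},
  ],
)

```text
clock: 15.68
position: [0.6015, 0.0846, 0.2708]
ee_rot: [0.001, 0.998, 0.056, 0.002]
contact_force: [-0.9, 0.5, -2.0]
width: 0.0153
```

```bash
python3 - <<'E'
from h import *
t=ch(-.042,-.111)
plan([(*t,.183,CH[2])],step=.034)
E
```

```text
now [0.6015 0.0846 0.2708] th 0.1112 z axis [ 0.0032 -0.0027] t 15.7 w 0.0153 F [-0.9  0.5 -2. ]
1 x -0.0004 -0.0019 0.0293 | 0.06 -0.06 -0.11
1 x -0.0003 -0.0019 0.0293 | 0.06 -0.06 -0.11
1 x -0.0003 -0.0018 0.0293 | 0.06 -0.06 -0.11
--
```

send_rows(
  plan=[
    {"linear":[-0.001,-0.0055,0.008],"delta_rot":[0.2,-0.2,-0.33],"fingers":0.01},
    {"linear":[0,0,0.014],"delta_rot":[0,0,0],"fingers":0.01},
    {"linear":[0,0,0.014],"delta_rot":[0,0,0],"fingers":0.01},
    {"linear":[0,0,0.006],"delta_rot":[0,0,0],"fingers":0.01},
  ],
)

```text
clock: 16.02
position: [0.6007, 0.0872, 0.2261]
ee_rot: [-0.0, 0.998, 0.056, 0.0]
contact_force: [-1.1, -0.4, -3.1]
width: 0.0153
```

```bash
python3 - <<'E'
from h import *
t=ch(-.042,-.111)
plan([(*t,.183,CH[2])],step=.034)
E
```

```text
now [0.6007 0.0872 0.2261] th 0.1123 z axis [0.0001 0.0006] t 16.0 w 0.0153 F [-1.1 -0.4 -3.1]
2 x -0.0002 -0.0013 0.0215 | -0.02 -0.00 -0.14
--
```

send_rows(
  plan=[
    {"linear":[-0.0005,-0.0025,0.012],"delta_rot":[0,0,-0.27],"fingers":0.01},
    {"linear":[0,0,0.015],"delta_rot":[0,0,0],"fingers":0.01},
    {"linear":[0,0,0.012],"delta_rot":[0,0,0],"fingers":0.01},
    {"linear":[0,0,0.001],"delta_rot":[0,0,0],"fingers":0.01},
  ],
)

```text
clock: 16.35
position: [0.6005, 0.0887, 0.1839]
ee_rot: [-0.0, 0.998, 0.057, 0.0]
contact_force: [0.1, -0.6, -2.6]
width: 0.0152
```

```bash
python3 - <<'E'
from h import *
t=ch(-.042,-.111)
plan([(*t,.184,CH[2]),(*ch(0,-.111),.184,CH[2])],step=.01)
E
```

```text
now [0.6005 0.0887 0.1839] th 0.1149 z axis [0.0007 0.0009] t 16.4 w 0.0152 F [ 0.1 -0.6 -2.6]
1 x -0.0003 -0.0012 -0.0001 | -0.05 -0.04 -0.12
--
5 x 0.0084 -0.0000 0.0000 | 0.00 0.00 0.00
--
```

send_rows(
  plan=[
    {"linear":[0.009,-0.001,0],"delta_rot":[0,0,-0.12],"fingers":0.01},
    {"linear":[0.009,0,0.001],"delta_rot":[0,0,0],"fingers":0.01},
    {"linear":[0.003,0,0],"delta_rot":[0,0,0],"fingers":0.01},
  ],
)

```text
clock: 16.6
position: [0.6232, 0.092, 0.1841]
ee_rot: [-0.001, 0.998, 0.058, 0.001]
contact_force: [0.9, 0.4, -2.5]
width: 0.0152
```

```bash
python3 - <<'E'
from h import *
plan([(*ch(0,-.111),.184,CH[2])],step=.01)
E
```

```text
now [0.6232 0.092  0.1841] th 0.1164 z axis [0.0022 0.0012] t 16.6 w 0.0152 F [ 0.9  0.4 -2.5]
2 x 0.0094 -0.0003 0.0001 | -0.03 -0.07 -0.02
--
```

send_rows(
  plan=[
    {"linear":[0.009,0,0.001],"delta_rot":[0,-0.14,0],"fingers":0.01},
    {"linear":[0.008,0,0.001],"delta_rot":[0,0,0],"fingers":0.01},
    {"linear":[0,0,0.004],"delta_rot":[0,0,0],"fingers":0.01},
    {"linear":[0,0,0],"delta_rot":[0,0,0],"fingers":0.01},
  ],
)

```text
clock: 16.93
position: [0.646, 0.0943, 0.1808]
ee_rot: [-0.0, 0.998, 0.058, 0.004]
contact_force: [-0.6, -0.5, -2.8]
width: 0.015
```

```bash
python3 - <<'E'
from h import *
plan([(*ch(0,-.111),.168,CH[2])],step=.02)
E
```

```text
now [0.646  0.0943 0.1808] th 0.1163 z axis [0.0072 0.0012] t 16.9 w 0.015 F [-0.6 -0.5 -2.8]
1 x -0.0043 -0.0009 0.0128 | -0.02 -0.42 -0.04
--
```

send_rows(
  plan=[
    {"linear":[-0.0045,-0.001,0.004],"delta_rot":[0,-0.42,0],"fingers":0.01},
    {"linear":[0,0,0.004],"delta_rot":[0,0,0],"fingers":0.01},
    {"linear":[0,0,0.002],"delta_rot":[0,0,0],"fingers":0.01},
  ],
)

```text
clock: 17.18
position: [0.6409, 0.0949, 0.1707]
ee_rot: [-0.0, 0.998, 0.058, -0.0]
contact_force: [-0.2, -0.8, -2.3]
width: 0.0146
```

```bash
python3 - <<'E'
from h import *
plan([(*ch(0,-.111),.166,CH[2])],step=.02)
E
```

```text
now [0.6409 0.0949 0.1707] th 0.1164 z axis [-0.0002  0.0002] t 17.2 w 0.0146 F [-0.2 -0.8 -2.3]
1 x 0.0008 0.0002 0.0047 | -0.01 0.01 -0.03
--
```

send_rows(
  plan=[
    {"linear":[0.0005,0,0.003],"delta_rot":[0,0,0],"fingers":0.01},
    {"linear":[0,0,0.0015],"delta_rot":[0,0,0],"fingers":0.01},
    {"linear":[0,0,0],"delta_rot":[0,0,0],"fingers":0.01},
  ],
)

```text
clock: 17.43
position: [0.6407, 0.096, 0.1664]
ee_rot: [-0.001, 0.998, 0.058, 0.0]
contact_force: [-0.2, 0.4, -2.4]
width: 0.0152
```

send_rows(
  plan=[
    {"linear":[0,0,0.001],"delta_rot":[0,0,0],"fingers":0.01},
    {"linear":[0,0,0.001],"delta_rot":[0,0,0],"fingers":0.01},
  ],
)

```text
clock: 17.6
position: [0.6407, 0.0965, 0.1655]
ee_rot: [-0.002, 0.998, 0.058, 0.001]
contact_force: [-1.5, 1.0, 5.4]
width: 0.0153
```

send_rows(
  plan=[
    {"linear":[0,0,0],"delta_rot":[0,0,0],"fingers":0.02},
    {"linear":[0,0,0],"delta_rot":[0,0,0],"fingers":0.03},
    {"linear":[0,0,0],"delta_rot":[0,0,0],"fingers":0.035},
    {"linear":[0,0,0],"delta_rot":[0,0,0],"fingers":0.035},
  ],
)

```text
clock: 17.93
position: [0.6413, 0.0955, 0.166]
ee_rot: [-0.0, 0.998, 0.058, 0.002]
contact_force: [0.1, 0.5, 0.1]
width: 0.0349
```

```bash
python3 - <<'E'
from h import *
plan([(*ch(0,-.111),.17,CH[2])],step=.02)
E
```

```text
now [0.6413 0.0955 0.166 ] th 0.1167 z axis [0.0033 0.001 ] t 17.9 w 0.0349 F [0.1 0.5 0.1]
1 x 0.0004 0.0007 -0.0040 | -0.03 -0.20 -0.02
--
```

send_rows(
  plan=[
    {"linear":[0,0,-0.008],"delta_rot":[0,-0.2,0],"fingers":0.035},
    {"linear":[0,0,-0.012],"delta_rot":[0,0,0],"fingers":0.035},
    {"linear":[0,0,-0.02],"delta_rot":[0,0,0],"fingers":0.035},
    {"linear":[0,0,-0.03],"delta_rot":[0,0,0],"fingers":0.035},
    {"linear":[0,0,-0.03],"delta_rot":[0,0,0],"fingers":0.035},
    {"linear":[0,0,-0.02],"delta_rot":[0,0,0],"fingers":0.05},
    {"linear":[0,0,0],"delta_rot":[0,0,0],"fingers":0.08},
  ],
)

```text
clock: 18.52
position: [0.6408, 0.0943, 0.2914]
ee_rot: [0.001, 0.998, 0.058, -0.003]
contact_force: [0.1, -0.1, 1.0]
width: 0.0579
```

send_rows(
  plan=[
    {"linear":[-0.03,0.02,0],"delta_rot":[0,0,6.5],"fingers":0.085},
    {"linear":[-0.03,0.02,0],"delta_rot":[0,0,6.5],"fingers":0.085},
    {"linear":[-0.032,0.015,0],"delta_rot":[0,0,6.5],"fingers":0.085},
    {"linear":[-0.034,0.01,0],"delta_rot":[0,0,6.5],"fingers":0.085},
    {"linear":[-0.034,0.006,0],"delta_rot":[0,0,6.5],"fingers":0.085},
    {"linear":[-0.034,0.002,0],"delta_rot":[0,0,6.5],"fingers":0.085},
    {"linear":[-0.01,0.034,0],"delta_rot":[0,0,6.5],"fingers":0.085},
    {"linear":[-0.004,0.034,0],"delta_rot":[0,0,6.5],"fingers":0.085},
    {"linear":[0.004,0.034,0],"delta_rot":[0,0,6.5],"fingers":0.085},
    {"linear":[0.01,0.034,0],"delta_rot":[0,0,6.5],"fingers":0.085},
    {"linear":[0.014,0.032,0],"delta_rot":[0,0,6.5],"fingers":0.085},
    {"linear":[0.018,0.03,0],"delta_rot":[0,0,6.5],"fingers":0.085},
  ],
)

```text
clock: 19.52
position: [0.2972, -0.0976, 0.2857]
ee_rot: [0.002, 0.798, -0.603, -0.002]
contact_force: [1.0, -0.8, 0.7]
width: 0.0847
```

```bash
python3 - <<'E'
from h import *
plan([(.25,-.42,.29,-1.41)])
E
```

```text
now [ 0.2972 -0.0976  0.2857] th -1.2952 z axis [-0.0053 -0.001 ] t 19.5 w 0.0847 F [ 1.  -0.8  0.7]
1 x 0.0330 0.0148 -0.0004 | 0.03 0.00 0.73
1 x 0.0332 0.0144 -0.0004 | 0.03 0.00 0.73
1 x 0.0334 0.0139 -0.0004 | 0.03 0.00 0.73
1 x 0.0336 0.0135 -0.0004 | 0.03 0.00 0.73
1 x 0.0338 0.0131 -0.0004 | 0.03 0.00 0.73
1 x 0.0339 0.0127 -0.0005 | 0.03 0.00 0.73
1 x 0.0341 0.0122 -0.0005 | 0.03 0.00 0.73
1 x 0.0342 0.0118 -0.0005 | 0.03 0.00 0.73
1 x 0.0344 0.0114 -0.0005 | 0.03 0.00 0.73
--
```

send_rows(
  plan=[
    {"linear":[0.033,0.015,0],"delta_rot":[0,0,0.7],"fingers":0.085},
    {"linear":[0.033,0.015,0],"delta_rot":[0,0,0.7],"fingers":0.085},
    {"linear":[0.033,0.014,0],"delta_rot":[0,0,0.7],"fingers":0.085},
    {"linear":[0.033,0.014,0],"delta_rot":[0,0,0.7],"fingers":0.085},
    {"linear":[0.033,0.013,0],"delta_rot":[0,0,0.7],"fingers":0.085},
    {"linear":[0.033,0.013,0],"delta_rot":[0,0,0.7],"fingers":0.085},
    {"linear":[0.033,0.012,0],"delta_rot":[0,0,0.7],"fingers":0.085},
    {"linear":[0.033,0.012,0],"delta_rot":[0,0,0.7],"fingers":0.085},
    {"linear":[0,0,0],"delta_rot":[0,0,0],"fingers":0.085},
  ],
)

```text
clock: 20.27
position: [0.2374, -0.3932, 0.2833]
ee_rot: [0.003, 0.761, -0.648, -0.001]
contact_force: [-0.6, 0.4, 0.2]
width: 0.0851
```

```bash
cat >> h.py <<'E'
def whites(im,c):
    "white blobs: list of masks"
    a=im.astype(int); m=((a.min(2)>(150 if c=="top" else 120))&(a.max(2)-a.min(2)<40)).astype(np.uint8)
    n,l,st,ce=cv2.connectedComponentsWithStats(m,connectivity=4)
    return [(l==k,ce[k],st[k,4]) for k in range(1,n) if st[k,4]>150]
E
python3 - <<'E'
from h import *
ims={c:manip.get_image(c) for c in CI}
plan([])
for c in CI:
    for m,ce,a in whites(ims[c],c): print(c,ce.round(1),a,ray(c,[ce],.02).round(3))
t=ims["top"][75:255,110:400]; s=ims["side"][140:350,120:400]
save("v6.png",np.vstack([cv2.resize(t,(480,298),interpolation=cv2.INTER_CUBIC),cv2.resize(s,(480,300),interpolation=cv2.INTER_CUBIC)]))
E
```

```text
now [ 0.2379 -0.3875  0.283 ] th -1.4086 z axis [-0.0061  0.0027] t 20.4 w 0.0851 F [-0.2  0.7  1. ]
side [470.4   2. ] 280 [[-0.011 -1.798  0.02 ]]
side [191.9  55.6] 1496 [[ 1.118 -0.878  0.02 ]]
side [366.6  79. ] 1264 [[ 0.386 -0.915  0.02 ]]
side [543.  127.6] 1798 [[-0.288 -0.802  0.02 ]]
side [296.2 125.1] 725 [[ 0.579 -0.545  0.02 ]]
side [ 87.5 206. ] 9848 [[1.08  0.011 0.02 ]]
side [325.6 170.2] 555 [[ 0.428 -0.345  0.02 ]]
side [305.7 231.9] 646 [[ 0.427 -0.075  0.02 ]]
side [502.6 259.1] 216 [[-0.126 -0.132  0.02 ]]
side [440.8 262. ] 879 [[ 0.043 -0.074  0.02 ]]
side [405.  271.1] 857 [[ 0.136 -0.015  0.02 ]]
side [557.  302.3] 252 [[-0.268 -0.024  0.02 ]]
side [467.5 310. ] 1088 [[-0.035  0.063  0.02 ]]
side [ 22.3 329.3] 730 [[1.021 0.428 0.02 ]]
side [ 10.5 375.2] 170 [[0.977 0.54  0.02 ]]
side [263.7 396. ] 1277 [[0.401 0.417 0.02 ]]
top [30.1 16.7] 1652 [[1.013 0.739 0.02 ]]
top [141.7  14. ] 2204 [[1.007 0.387 0.02 ]]
top [331.2  14.2] 380 [[ 1.001 -0.178  0.02 ]]
top [472.8  18.3] 5576 [[ 0.998 -0.606  0.02 ]]
top [327.9 143.8] 500 [[ 0.613 -0.165  0.02 ]]
top [380.5 142.2] 250 [[ 0.618 -0.318  0.02 ]]
top [449.2 157.6] 873 [[ 0.575 -0.52   0.02 ]]
top [298.  207.7] 519 [[ 0.429 -0.079  0.02 ]]
top [394.4 207.1] 813 [[ 0.43  -0.357  0.02 ]]
top [ 95.1 221.9] 431 [[0.387 0.511 0.02 ]]
top [476.6 285.6] 212 [[ 0.202 -0.598  0.02 ]]
top [487.  311.5] 1291 [[ 0.126 -0.63   0.02 ]]
top [430.9 304.3] 224 [[ 0.15  -0.463  0.02 ]]
top [222.  303.3] 180 [[0.155 0.138 0.02 ]]
top [380.6 333.8] 206 [[ 0.067 -0.316  0.02 ]]
top [498.  338.5] 210 [[ 0.046 -0.664  0.02 ]]
top [228.8 370.9] 2984 [[-0.04   0.119  0.02 ]]
top [398.5 358.3] 482 [[-0.005 -0.369  0.02 ]]
top [452.8 356.9] 224 [[-0.004 -0.529  0.02 ]]
top [556.1 393.3] 371 [[-0.126 -0.851  0.02 ]]
top [403.9 389.1] 199 [[-0.096 -0.386  0.02 ]]
top [250.2 411.9] 628 [[-0.16   0.058  0.02 ]]
```

View pics/v6.png

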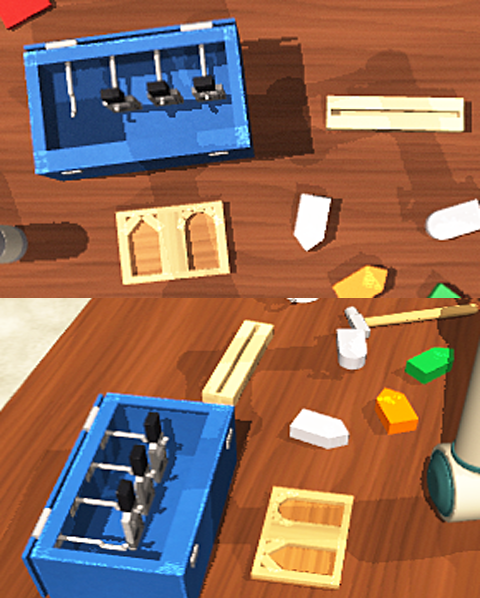

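```bash
python3 - <<'E'
from h import *
ims={c:manip.get_image(c) for c in CI}
near={"top":(298,207.7),"side":(305.7,231.9)}
M={}
for c in CI:
    M[c]=min(whites(ims[c],c),key=lambda w:np.hypot(*(w[1]-near[c])))[0]
blk=prism(PT,0,.034)
for k in(["top"],["side"],["top","side"]): print("point",k,fit({c:M[c] for c in k},blk,(.43,-.077,-3.0)))
# tray colour mask
T={}
for c,b in(("top",(172,188,256,254)),("side",(255,265,335,350))):
    h=cv2.cvtColor(ims[c],cv2.COLOR_RGB2HSV).astype(int); a=ims[c].astype(int); m=np.zeros(a.shape[:2],np.uint8)
    w=(a[:,:,1]>125); m[b[1]:b[3],b[0]:b[2]]=w[b[1]:b[3],b[0]:b[2]]
    n,l,st,ce=cv2.connectedComponentsWithStats(m); k=1+np.argmax(st[1:,4]); cs,_=cv2.findContours((l==k).astype(np.uint8),cv2.RETR_EXTERNAL,cv2.CHAIN_APPROX_NONE)
    f=np.zeros_like(m); cv2.drawContours(f,cs,-1,1,-1); T[c]=f>0; print(c,st[k])
tb=box(-.063,.063,-.093,.093,0,.018)
for k in(["top"],["side"],["top","side"]): print("tray",k,fit({c:T[c] for c in k},tb,(.39,.163,.11)))
# pocket outlines rendered on top/side
q,_=fit(T,tb,(.39,.163,.11))
out=[]
for c,b in(("top",(172,188,256,254)),("side",(255,265,335,350))):
    im=cv2.resize(ims[c][b[1]:b[3],b[0]:b[2]],None,fx=4.5,fy=4.5,interpolation=cv2.INTER_CUBIC)
    for o,yy in((PT,.05),(RD,-.05)):
        for z,off in((.018,1),):
            o2=[(x+np.sign(x)*.002,y*1.08) for x,y in o]
            p=(proj(c,world([(x,y+yy,z) for x,y in o2],*q))-[b[0],b[1]]+.5)*4.5
            cv2.polylines(im,[np.round(p).astype(np.int32)],True,(255,0,0),1)
    out.append(cv2.resize(im,(380,300)))
save("v7.png",np.hstack(out))
E
```

```text
point ['top'] (array([ 0.42275929, -0.07774174, -3.32193714]), np.float64(0.9553829307189736))
point ['side'] (array([ 0.42266384, -0.0767405 , -3.32689332]), np.float64(0.9649487949670065))
point ['top', 'side'] (array([ 0.42269516, -0.0772987 , -3.31828626]), np.float64(0.9570738806569461))
top [ 180  196   69   51 2688]
side [ 266  272   61   72 3231]
tray ['top'] (array([0.38993661, 0.16379264, 0.11105249]), np.float64(0.979491970582811))
tray ['side'] (array([0.3898909 , 0.16211465, 0.11022357]), np.float64(0.980847959213572))
tray ['top', 'side'] (array([0.38992176, 0.16320675, 0.1126516 ]), np.float64(0.9770753540512777))
```

View pics/v7.png

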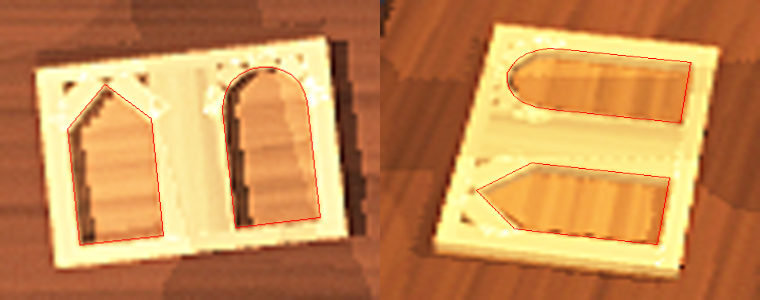

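```bash
python3 - <<'E'
from h import *
plan([(.4276,-.0782,.20,-1.751)],step=.036)
E
```

```text
now [ 0.2385 -0.3856  0.2835] th -1.406 z axis [-0.0056  0.0025] t 20.5 w 0.085 F [ 0.2 -0.5  0.5]
1 x -0.0247 -0.0216 0.0076 | 0.03 0.01 1.80
1 x -0.0254 -0.0208 0.0076 | 0.03 0.01 1.80
1 x -0.0260 -0.0200 0.0076 | 0.03 0.01 1.80
1 x -0.0266 -0.0192 0.0076 | 0.03 0.01 1.80
1 x -0.0272 -0.0183 0.0076 | 0.03 0.01 1.80
1 x -0.0278 -0.0174 0.0076 | 0.03 0.01 1.80
1 x -0.0283 -0.0166 0.0076 | 0.03 0.01 1.80
1 x -0.0288 -0.0157 0.0076 | 0.03 0.01 1.80
1 x -0.0293 -0.0147 0.0076 | 0.03 0.01 1.80
1 x -0.0298 -0.0138 0.0076 | 0.03 0.01 1.80
1 x -0.0302 -0.0129 0.0076 | 0.03 0.01 1.80
--
```

send_rows(
  plan=[
    {"linear":[-0.025,-0.0215,0.0076],"delta_rot":[0,0,1.8],"fingers":0.085},
    {"linear":[-0.0255,-0.021,0.0076],"delta_rot":[0,0,1.8],"fingers":0.085},
    {"linear":[-0.026,-0.02,0.0076],"delta_rot":[0,0,1.8],"fingers":0.085},
    {"linear":[-0.0265,-0.019,0.0076],"delta_rot":[0,0,1.8],"fingers":0.085},
    {"linear":[-0.027,-0.0185,0.0076],"delta_rot":[0,0,1.8],"fingers":0.085},
    {"linear":[-0.028,-0.0175,0.0076],"delta_rot":[0,0,1.8],"fingers":0.085},
    {"linear":[-0.0285,-0.0165,0.0076],"delta_rot":[0,0,1.8],"fingers":0.085},
    {"linear":[-0.029,-0.0155,0.0076],"delta_rot":[0,0,1.8],"fingers":0.085},
    {"linear":[-0.0295,-0.0145,0.0076],"delta_rot":[0,0,1.8],"fingers":0.085},
    {"linear":[-0.02,-0.01,0.005],"delta_rot":[0,0,1.8],"fingers":0.085},
    {"linear":[0,0,0],"delta_rot":[0,0,0],"fingers":0.085},
    {"linear":[0,0,0],"delta_rot":[0,0,0],"fingers":0.085},
  ],
)

```text
clock: 21.47
position: [0.4059, -0.0857, 0.2086]
ee_rot: [-0.0, -0.653, 0.757, -0.0]
contact_force: [0.1, -0.8, 0.1]
width: 0.0845
```

```bash
python3 - <<'E'
from h import *
manip.get_image("side")
plan([(.4276,-.0782,.20,-1.751),(.4276,-.0782,.04,-1.751)],step=.036)
E
```

```text
now [ 0.4057 -0.0859  0.2087] th -1.7192 z axis [-0.0002 -0.0001] t 21.5 w 0.085 F [-0.2  0.2  0.3]
1 x -0.0109 -0.0205 0.0087 | 0.01 -0.01 1.82
--
5 x 0.0000 0.0000 0.0320 | 0.00 0.00 0.00
--
```

send_rows(
  plan=[
    {"linear":[-0.011,-0.0205,0.0087],"delta_rot":[0,0,1.8],"fingers":0.085},
    {"linear":[0,0,0.025],"delta_rot":[0,0,0],"fingers":0.085},
    {"linear":[0,0,0.03],"delta_rot":[0,0,0],"fingers":0.085},
    {"linear":[0,0,0.03],"delta_rot":[0,0,0],"fingers":0.085},
    {"linear":[0,0,0.02],"delta_rot":[0,0,0],"fingers":0.085},
    {"linear":[0,0,0.0],"delta_rot":[0,0,0],"fingers":0.085},
  ],
)

```text
clock: 22.02
position: [0.4286, -0.0825, 0.0971]
ee_rot: [0.002, -0.64, 0.768, -0.007]
contact_force: [0.1, 0.5, 0.3]
width: 0.0853
```

```bash
python3 - <<'E'
from h import *
plan([(.4276,-.0782,.04,-1.751)],step=.036)
E
```

```text
now [ 0.4286 -0.0825  0.0971] th -1.7519 z axis [ 0.0126 -0.0083] t 22.0 w 0.0853 F [0.1 0.5 0.3]
1 x -0.0022 0.0013 0.0285 | -0.40 -0.17 -0.02
1 x -0.0021 0.0011 0.0286 | -0.40 -0.17 -0.02
--
```

send_rows(
  plan=[
    {"linear":[-0.0043,0.0024,0.015],"delta_rot":[-0.8,-0.34,0],"fingers":0.085},
    {"linear":[0,0,0.02],"delta_rot":[0,0,0],"fingers":0.085},
    {"linear":[0,0,0.012],"delta_rot":[0,0,0],"fingers":0.085},
    {"linear":[0,0,0.0],"delta_rot":[0,0,0],"fingers":0.075},
  ],
)

```text
clock: 22.35
position: [0.4276, -0.0817, 0.0528]
ee_rot: [0.001, -0.639, 0.769, -0.002]
contact_force: [-0.2, -0.5, -0.8]
width: 0.0759
```

```bash
python3 - <<'E'
from h import *
plan([(.4276,-.0782,.04,-1.751)],step=.036)
E
```

```text
now [ 0.4276 -0.0817  0.0528] th -1.7549 z axis [ 0.0042 -0.0028] t 22.4 w 0.0759 F [-0.2 -0.5 -0.8]
1 x -0.0035 0.0007 0.0128 | -0.27 -0.11 -0.22
--
```

send_rows(
  plan=[
    {"linear":[-0.0035,0,0.012],"delta_rot":[-0.27,-0.1,-0.2],"fingers":0.07},
    {"linear":[0,0,0.001],"delta_rot":[0,0,0],"fingers":0.065},
    {"linear":[0,0,0],"delta_rot":[0,0,0],"fingers":0.06},
    {"linear":[0,0,0],"delta_rot":[0,0,0],"fingers":0.06},
  ],
  force=60,
)

```text
clock: 22.68
position: [0.4304, -0.0814, 0.0446]
ee_rot: [0.001, -0.64, 0.769, -0.003]
contact_force: [-0.0, 0.6, -0.4]
width: 0.0599
```

```bash
python3 - <<'E'
from h import *
plan([(.4276,-.0782,.04,-1.751)],step=.036)
E
```

```text
now [ 0.4304 -0.0814  0.0446] th -1.7534 z axis [ 0.0064 -0.0034] t 22.7 w 0.0599 F [-0.   0.6 -0.4]
1 x -0.0026 0.0034 0.0046 | -0.40 -0.13 -0.14
--
```

send_rows(
  plan=[
    {"linear":[-0.0026,0.003,0.0045],"delta_rot":[-0.4,-0.13,-0.14],"fingers":0.06},
    {"linear":[0,0,0],"delta_rot":[0,0,0],"fingers":0.06},
    {"linear":[0,0,0],"delta_rot":[0,0,0],"fingers":0.045},
    {"linear":[0,0,0],"delta_rot":[0,0,0],"fingers":0.045},
    {"linear":[0,0,0],"delta_rot":[0,0,0],"fingers":0.045},
    {"linear":[0,0,0],"delta_rot":[0,0,0],"fingers":0.045},
  ],
  force=60,
)

```text
clock: 23.18
position: [0.4294, -0.0788, 0.043]
ee_rot: [0.002, -0.641, 0.768, -0.002]
contact_force: [0.2, -0.2, -0.7]
width: 0.0482
```

```bash
python3 - <<'E'
from h import *
plan([(.4276,-.0782,.04,-1.751)],step=.036)
E
```

```text
now [ 0.4294 -0.0788  0.043 ] th -1.7512 z axis [ 0.0055 -0.0015] t 23.2 w 0.0482 F [ 0.2 -0.2 -0.7]
1 x -0.0003 0.0019 0.0030 | -0.33 -0.03 -0.01
--
```

send_rows(
  plan=[
    {"linear":[0,0,-0.01],"delta_rot":[-0.3,0,0],"fingers":0.04},
    {"linear":[0,0,-0.02],"delta_rot":[0,0,0],"fingers":0.04},
    {"linear":[0,0,-0.025],"delta_rot":[0,0,-5],"fingers":0.04},
    {"linear":[0,0,-0.025],"delta_rot":[0,0,-7],"fingers":0.04},
    {"linear":[0,0,-0.02],"delta_rot":[0,0,-7],"fingers":0.04},
    {"linear":[0,0,-0.01],"delta_rot":[0,0,-7],"fingers":0.04},
    {"linear":[0,0,0],"delta_rot":[0,0,-7],"fingers":0.04},
    {"linear":[0,0,0],"delta_rot":[0,0,-7],"fingers":0.04},
    {"linear":[0,0,0],"delta_rot":[0,0,-7],"fingers":0.04},
    {"linear":[0,0,0],"delta_rot":[0,0,-7],"fingers":0.04},
    {"linear":[0,0,0],"delta_rot":[0,0,-7],"fingers":0.04},
    {"linear":[0,0,0],"delta_rot":[0,0,-7],"fingers":0.04},
  ],
  force=80,
)

```text
clock: 24.18
position: [0.4206, -0.0756, 0.1508]
ee_rot: [-0.0, 0.964, -0.264, -0.011]
contact_force: [0.3, 0.4, -4.2]
width: 0.0478
```

send_rows(
  plan=[
    {"linear":[0,0,0],"delta_rot":[0,0,-7],"fingers":0.04},
    {"linear":[0,0,0],"delta_rot":[0,0,-7],"fingers":0.04},
    {"linear":[0,0,0],"delta_rot":[0,0,-7],"fingers":0.04},
    {"linear":[0,0,0],"delta_rot":[0,0,-7],"fingers":0.04},
    {"linear":[0,0,0],"delta_rot":[0,0,-7],"fingers":0.04},
    {"linear":[0,0,0],"delta_rot":[0,0,-7],"fingers":0.04},
    {"linear":[0,0,0],"delta_rot":[0,0,-7],"fingers":0.04},
    {"linear":[0,0,0],"delta_rot":[0,0,-7],"fingers":0.04},
    {"linear":[0,0,0],"delta_rot":[0,0,-7],"fingers":0.04},
    {"linear":[0,0,0],"delta_rot":[0,0,-7],"fingers":0.04},
    {"linear":[0,0,0],"delta_rot":[0,0,-7],"fingers":0.04},
    {"linear":[0,0,0],"delta_rot":[0,0,-7],"fingers":0.04},
  ],
)

```text
clock: 25.18
position: [0.4088, -0.0714, 0.1405]
ee_rot: [-0.018, 0.885, 0.464, -0.018]
contact_force: [0.2, 0.5, -4.6]
width: 0.0479
```

```bash
python3 - <<'E'
from h import *
plan([(.3774,.2121,.14,1.682)],step=.036)
E
```

```text
now [ 0.4088 -0.0714  0.1405] th 0.966 z axis [-0.0487  0.0157] t 25.2 w 0.0479 F [ 0.2  0.5 -4.6]
1 x 0.0269 -0.0234 0.0008 | -0.37 -0.02 -5.13
1 x 0.0289 -0.0209 0.0007 | -0.37 -0.02 -5.13
1 x 0.0306 -0.0182 0.0005 | -0.37 -0.02 -5.13
1 x 0.0322 -0.0154 0.0004 | -0.37 -0.02 -5.13
1 x 0.0334 -0.0125 0.0003 | -0.37 -0.02 -5.13
1 x 0.0344 -0.0094 0.0002 | -0.37 -0.02 -5.13
1 x 0.0351 -0.0063 0.0001 | -0.37 -0.02 -5.13
1 x 0.0355 -0.0032 0.0001 | -0.37 -0.02 -5.13
--
```

send_rows(
  plan=[
    {"linear":[0.027,-0.0235,-0.001],"delta_rot":[-0.4,0,-5.1],"fingers":0.04},
    {"linear":[0.029,-0.021,0],"delta_rot":[-0.4,0,-5.1],"fingers":0.04},
    {"linear":[0.0305,-0.018,0],"delta_rot":[-0.4,0,-5.1],"fingers":0.04},
    {"linear":[0.032,-0.0155,0],"delta_rot":[-0.4,0,-5.1],"fingers":0.04},
    {"linear":[0.0335,-0.0125,0],"delta_rot":[-0.4,0,-5.1],"fingers":0.04},
    {"linear":[0.0345,-0.0095,0],"delta_rot":[-0.4,0,-5.1],"fingers":0.04},
    {"linear":[0.035,-0.006,0],"delta_rot":[-0.4,0,-5.1],"fingers":0.04},
    {"linear":[0.02,-0.003,0],"delta_rot":[0,0,-4],"fingers":0.04},
    {"linear":[0,0,0],"delta_rot":[0,0,0],"fingers":0.04},
    {"linear":[0,0,0],"delta_rot":[0,0,0],"fingers":0.04},
  ],
)

```text
clock: 26.02
position: [0.3683, 0.2041, 0.1368]
ee_rot: [-0.005, 0.663, 0.748, -0.005]
contact_force: [-0.9, -0.8, -4.7]
width: 0.0481
```

```bash
python3 - <<'E'
from h import *
manip.get_image("side")
plan([(.3774,.2121,.10,1.682)],step=.036)
E
```

```text
now [0.3683 0.2038 0.1368] th 1.69 z axis [-0.0145 -0.0014] t 26.1 w 0.0478 F [-0.9  0.5 -4.6]
1 x 0.0036 0.0053 0.0183 | -0.42 -0.01 0.23
1 x 0.0036 0.0051 0.0183 | -0.42 -0.01 0.23
--
```

send_rows(
  plan=[
    {"linear":[0.007,0.0105,0.005],"delta_rot":[-0.83,0,0.45],"fingers":0.04},
    {"linear":[0,0,0.012],"delta_rot":[0,0,0],"fingers":0.04},
    {"linear":[0,0,0.012],"delta_rot":[0,0,0],"fingers":0.04},
    {"linear":[0,0,0],"delta_rot":[0,0,0],"fingers":0.04},
  ],
)

```text
clock: 26.4
position: [0.3811, 0.2101, 0.1057]
ee_rot: [0.002, 0.67, 0.742, 0.001]
contact_force: [-0.6, -0.6, -5.0]
width: 0.0478
```

```bash
python3 - <<'E'
from h import *
plan([(.3774,.2121,.085,1.682)],step=.036)
p=pose()[0]; zb=p[2]-.043
im=manip.get_image("side"); near=proj("side",[(p[0],p[1],zb+.034)])[0]
# white block mask near
b=[w for w in whites(im,"side")]
b.sort(key=lambda w:np.hypot(*(w[1]-near))); print([(w[1].round(),w[2]) for w in b[:3]],near)
x0,y0=int(near[0])-60,int(near[1])-50
v=cv2.resize(im[y0:y0+110,x0:x0+130],None,fx=5,fy=5,interpolation=cv2.INTER_CUBIC)
pb=world(prism(PT,0,.034),*( (lambda a:(p[0]+.0069*np.cos(a),p[1]+.0069*np.sin(a),a))(p[3]-np.pi/2)),zb)
u=(proj("side",pb)-[x0,y0]+.5)*5
for k in(u[:5],u[5:]): cv2.polylines(v,[np.round(k).astype(np.int32)],True,(255,0,0),1)
save("v8.png",v)
E
```

```text
now [0.3811 0.2101 0.1057] th 1.673 z axis [ 0.0042 -0.0003] t 26.4 w 0.0478 F [-0.6 -0.6 -5. ]
1 x 0.0024 -0.0035 0.0207 | 0.24 0.04 -0.52
--
[(array([293., 307.]), np.int32(606)), (array([264., 396.]), np.int32(1287)), (array([305., 192.]), np.int32(834))] [296.89552137 303.48217497]
```

View pics/v8.png

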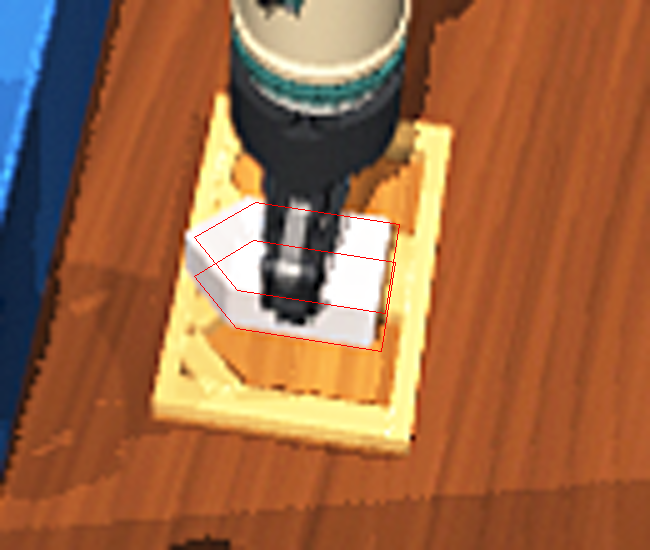

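send_rows(
  plan=[
    {"linear":[0.0025,-0.004,0.01],"delta_rot":[0.24,0,-0.5],"fingers":0.04},
    {"linear":[0,0,0.008],"delta_rot":[0,0,0],"fingers":0.04},
    {"linear":[0,0,0],"delta_rot":[0,0,0],"fingers":0.04},
    {"linear":[0,0,0],"delta_rot":[0,0,0],"fingers":0.04},
  ],
)

```text
clock: 26.78
position: [0.3805, 0.2107, 0.0886]
ee_rot: [0.002, 0.669, 0.743, 0.001]
contact_force: [0.2, -0.4, -4.8]
width: 0.0482
```

```bash
cat >> h.py <<'E'
def inhand(outline,zoff):
    "fit the held block in the side picture; returns pose of block and TCP"
    im=manip.get_image("side"); p=pose()[0]; zb=p[2]-zoff
    near=proj("side",[(p[0],p[1],zb+.017)])[0]
    w=min(whites(im,"side"),key=lambda w:np.hypot(*(w[1]-near)))
    h=cv2.convexHull(np.argwhere(w[0])[:,::-1].astype(np.int32)); m=np.zeros(im.shape[:2],np.uint8); cv2.fillConvexPoly(m,h,1)
    a=p[3]-np.pi/2 if outline is PT else p[3]+np.pi/2
    r=fit({"side":m>0},prism(outline,0,.034),(p[0],p[1],a),zb)
    d=r[0][:2]-p[:2]; c,s=np.cos(a),np.sin(a)
    print("tcp",p.round(4),"fit",r[0].round(4),"iou",round(r[1],3),"block minus tcp in block axes",(c*d[0]+s*d[1]).round(4),(-s*d[0]+c*d[1]).round(4),"dyaw",((r[0][2]-a+np.pi)%(2*np.pi)-np.pi).round(3))
    return im
E
python3 - <<'E'
from h import *
inhand(PT,.043)
plan([(.3774,.2121,.07,1.682)],step=.036)
E
```

```text
tcp [0.3806 0.2107 0.0887 1.6756] fit [0.3918 0.2096 0.1025] iou 0.956 block minus tcp in block axes 0.011 -0.0023 dyaw -0.002
now [0.3806 0.2107 0.0887] th 1.6756 z axis [ 0.0044 -0.0003] t 26.8 w 0.048 F [ 1.5 -0.1 -4.4]
1 x 0.0018 -0.0031 0.0187 | 0.25 0.04 -0.37
--
```

send_rows(
  plan=[
    {"linear":[0.0025,-0.0068,0.006],"delta_rot":[0.25,0,-0.37],"fingers":0.04},
    {"linear":[0,0,0.007],"delta_rot":[0,0,0],"fingers":0.04},
    {"linear":[0,0,0.002],"delta_rot":[0,0,0],"fingers":0.04},
    {"linear":[0,0,0],"delta_rot":[0,0,0],"fingers":0.04},
  ],
)

```text
clock: 27.17
position: [0.3743, 0.2128, 0.0737]
ee_rot: [0.001, 0.667, 0.745, 0.001]
contact_force: [0.3, -0.8, -4.7]
width: 0.0479
```

```bash
python3 - <<'E'
from h import *
im=inhand(PT,.043)
plan([(.3736,.2123,.062,1.682)],step=.036)
save("v9.png",im,(255,250,355,350),5.5)
E
```

```text
tcp [0.3745 0.2128 0.0738 1.6817] fit [0.3849 0.212  0.1085] iou 0.96 block minus tcp in block axes 0.0103 -0.0019 dyaw -0.002
now [0.3745 0.2128 0.0738] th 1.6817 z axis [0.0033 0.0005] t 27.2 w 0.0473 F [-0.4  0.8 -4.3]
1 x -0.0004 -0.0010 0.0118 | 0.19 -0.01 -0.02
--
```

View pics/v9.png

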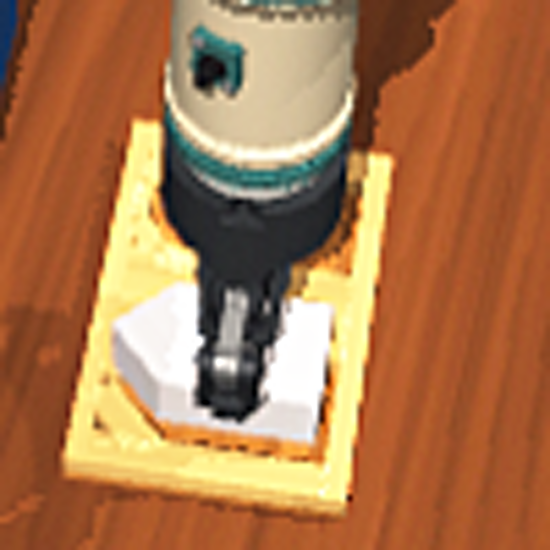

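send_rows(
  plan=[
    {"linear":[0,-0.0006,0.005],"delta_rot":[0.19,0,0],"fingers":0.04},
    {"linear":[0,0,0.004],"delta_rot":[0,0,0],"fingers":0.04},
    {"linear":[0,0,0.002],"delta_rot":[0,0,0],"fingers":0.04},
  ],
)

```text
clock: 27.47
position: [0.3747, 0.2132, 0.0626]
ee_rot: [0.0, 0.667, 0.745, 0.001]
contact_force: [0.3, 0.8, -4.2]
width: 0.0476
```

```bash
python3 - <<'E'
from h import *
plan([(.3739,.2126,.05,1.682)],step=.036)
E
```

```text
now [0.3747 0.2132 0.0626] th 1.682 z axis [0.002  0.0009] t 27.5 w 0.0476 F [ 0.3  0.8 -4.2]
1 x -0.0005 -0.0009 0.0126 | 0.12 -0.04 0.00
--
```

send_rows(
  plan=[
    {"linear":[-0.0005,-0.0008,0.004],"delta_rot":[0.12,0,0],"fingers":0.04},
    {"linear":[0,0,0.003],"delta_rot":[0,0,0],"fingers":0.04},
    {"linear":[0,0,0.001],"delta_rot":[0,0,0],"fingers":0.04},
  ],
)

```text
clock: 27.72
position: [0.3723, 0.2128, 0.0568]
ee_rot: [-0.001, 0.666, 0.746, -0.001]
contact_force: [-2.7, -0.4, 11.6]
width: 0.0479
```

```bash
python3 - <<'E'
from h import *
plan([(.3739,.2126,.05,1.682)],step=.036)
E
```

```text
now [0.3723 0.2128 0.0568] th 1.6833 z axis [-0.0032  0.0004] t 27.7 w 0.0479 F [-2.7 -0.4 11.6]
1 x -0.0004 0.0016 0.0068 | -0.18 -0.04 0.07
--
```

send_rows(
  plan=[
    {"linear":[0,0,-0.002],"delta_rot":[-0.18,0,0],"fingers":0.04},
    {"linear":[0,0,0],"delta_rot":[0,0,0],"fingers":0.04},
  ],
)

```text
clock: 27.88
position: [0.3726, 0.2129, 0.0594]
ee_rot: [0.0, 0.666, 0.746, 0.001]
contact_force: [0.1, 0.8, -4.5]
width: 0.0481
```

```bash
python3 - <<'E'
from h import *
plan([])
im=inhand(PT,.043)
# tray again in this picture and block from both
E
```

```text
now [0.3726 0.2129 0.0594] th 1.684 z axis [0.0013 0.0008] t 27.9 w 0.0481 F [ 0.1  0.8 -4.5]
tcp [0.3726 0.2128 0.0592 1.6838] fit [0.3849 0.2116 0.0737] iou 0.962 block minus tcp in block axes 0.012 -0.0026 dyaw -0.039
```

```bash
python3 - <<'E'
from h import *
im=manip.get_image("side"); save("v10.png",im,(262,275,342,345),9)
E
```

```text
(no output)
```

View pics/v10.png

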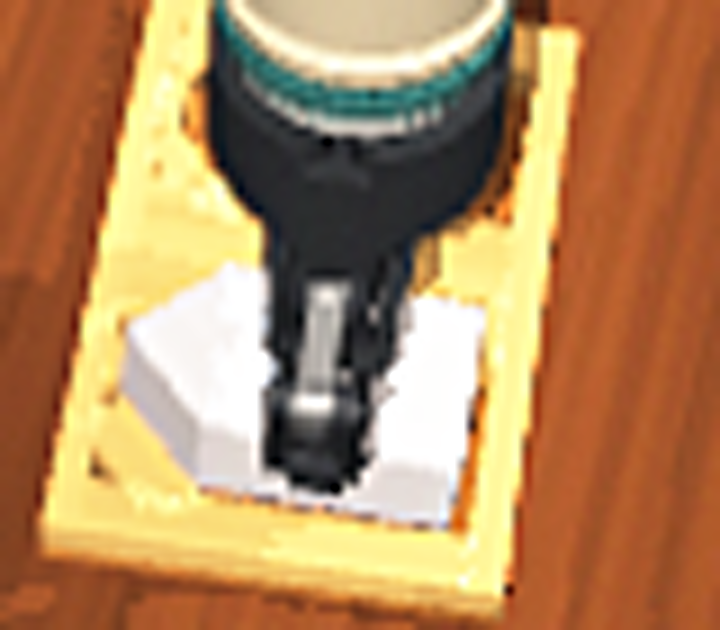

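send_rows(
  plan=[
    {"linear":[0,-0.0025,0.0],"delta_rot":[0.07,0,0],"fingers":0.04},
    {"linear":[0,0,0.003],"delta_rot":[0,0,0],"fingers":0.04},
    {"linear":[0,0,0.002],"delta_rot":[0,0,0],"fingers":0.04},
  ],
)

```text
clock: 28.23
position: [0.3699, 0.2125, 0.0532]
ee_rot: [-0.001, 0.666, 0.746, -0.0]
contact_force: [-0.5, -0.8, -4.0]
width: 0.048
```

```bash
python3 - <<'E'
from h import *
plan([(.371,.2126,.05,1.682)],step=.036)
E
```

```text
now [0.3699 0.2125 0.0532] th 1.6833 z axis [-0.0009  0.0007] t 28.2 w 0.048 F [-0.5 -0.8 -4. ]
1 x 0.0000 0.0011 0.0032 | -0.05 -0.04 0.07
--
```

Now inside the pocket without contact at 0.0532; continue down.

send_rows(
  plan=[
    {"linear":[0,0,0.003],"delta_rot":[0,0,0],"fingers":0.04},
    {"linear":[0,0,0.001],"delta_rot":[0,0,0],"fingers":0.04},
  ],
)

```text
clock: 28.4
position: [0.3708, 0.2126, 0.0497]
ee_rot: [-0.0, 0.666, 0.746, 0.0]
contact_force: [-2.1, -1.8, 18.1]
width: 0.048
```

send_rows(
  plan=[
    {"linear":[0,0,0.001],"delta_rot":[0,0,0],"fingers":0.04},
    {"linear":[0,0,0.0005],"delta_rot":[0,0,0],"fingers":0.04},
  ],
)

```text
clock: 28.57
position: [0.3706, 0.2126, 0.05]
ee_rot: [-0.001, 0.666, 0.746, -0.0]
contact_force: [-2.3, -0.6, 9.0]
width: 0.0477
```

send_rows(
  plan=[
    {"linear":[0,0,0],"delta_rot":[0,0,0],"fingers":0.055},
    {"linear":[0,0,0],"delta_rot":[0,0,0],"fingers":0.062},
    {"linear":[0,0,0],"delta_rot":[0,0,0],"fingers":0.066},
    {"linear":[0,0,-0.008],"delta_rot":[0,0,0],"fingers":0.066},
    {"linear":[0,0,-0.02],"delta_rot":[0,0,0],"fingers":0.066},
    {"linear":[0,0,-0.03],"delta_rot":[0,0,0],"fingers":0.07},
    {"linear":[0,0,-0.03],"delta_rot":[0,0,0],"fingers":0.08},
    {"linear":[0,0,-0.03],"delta_rot":[0,0,0],"fingers":0.085},
    {"linear":[0,0,-0.03],"delta_rot":[0,0,0],"fingers":0.085},
    {"linear":[0,0,-0.01],"delta_rot":[0,0,0],"fingers":0.085},
  ],
)

```text
clock: 29.4
position: [0.3707, 0.2122, 0.2152]
ee_rot: [-0.002, 0.666, 0.746, -0.002]
contact_force: [0.7, 0.3, 0.3]
width: 0.0849
```

send_rows(
  plan=[
    {"linear":[-0.03,0,-0.01],"delta_rot":[0,0,5],"fingers":0.085},
    {"linear":[-0.035,0,0],"delta_rot":[0,0,7],"fingers":0.085},
    {"linear":[-0.035,0,0],"delta_rot":[0,0,7],"fingers":0.085},
    {"linear":[-0.035,0.005,0],"delta_rot":[0,0,7],"fingers":0.085},
    {"linear":[-0.03,0.01,0],"delta_rot":[0,0,7],"fingers":0.085},
    {"linear":[-0.02,0.01,0],"delta_rot":[0,0,7],"fingers":0.085},
    {"linear":[0,0,0],"delta_rot":[0,0,7],"fingers":0.085},
    {"linear":[0,0,0],"delta_rot":[0,0,0],"fingers":0.085},
  ],
)

```text
clock: 30.07
position: [0.3713, 0.0176, 0.2354]
ee_rot: [0.003, 0.913, 0.407, 0.009]
contact_force: [0.4, -0.2, 0.2]
width: 0.0847
```

```bash
python3 - <<'E'
from h import *
plan([])
ims={c:manip.get_image(c) for c in CI}
# seated point block
P=[];p=None
blk=prism(PT,0,.034)
for c in CI:
    near=proj(c,[(.384,.213,.023)])[0]; w=min(whites(ims[c],c),key=lambda w:np.hypot(*(w[1]-near))); print(c,near.round(),w[1].round(),w[2])
    print(fit({c:w[0]},prism(PT,.012,.034),(.384,.213,.11),.006))
t=cv2.resize(ims["top"][165:255,170:420],None,fx=2.8,fy=2.8,interpolation=cv2.INTER_CUBIC)
s=cv2.resize(ims["side"][150:350,255:375],None,fx=1.6,fy=1.6,interpolation=cv2.INTER_CUBIC)
o=np.zeros((t.shape[0]+s.shape[0],700,3),np.uint8); o[:t.shape[0],:t.shape[1]]=t; o[t.shape[0]:,:s.shape[1]]=s
rb=cv2.resize(ims["side"][150:215,290:400],None,fx=4.4,fy=4.4,interpolation=cv2.INTER_CUBIC); o[t.shape[0]:t.shape[0]+rb.shape[0],210:210+rb.shape[1]]=rb
save("v11.png",o)
import pickle; pickle.dump(ims,open("ims.pkl","wb"))
E
```

```text
now [0.3713 0.0176 0.2354] th 0.8381 z axis [0.0182 0.0012] t 30.1 w 0.0847 F [ 0.4 -0.2  0.2]
side [294. 320.] [297. 319.] 804
(array([0.38340692, 0.2131351 , 0.10434652]), np.float64(0.9536945196113363))
top [196. 223.] [196. 225.] 534
(array([0.38336854, 0.21378839, 0.11205481]), np.float64(0.9469486557014627))
```

View pics/v11.png

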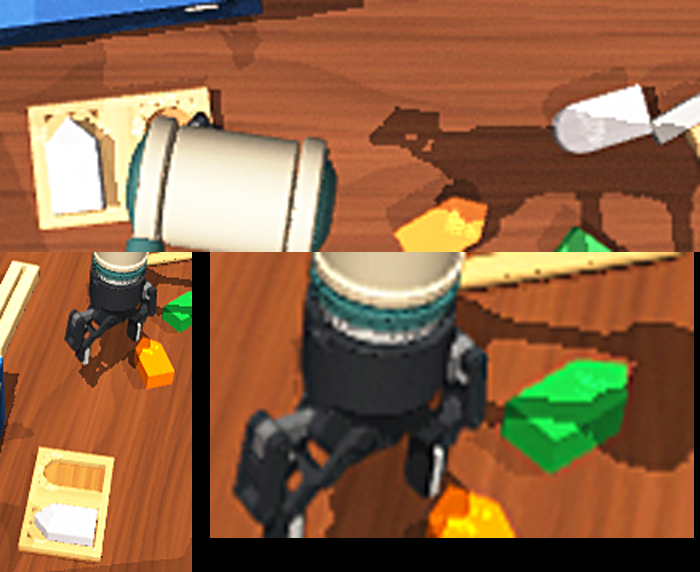

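```bash
cat > r.py <<'E'
from h import *
def low(im,b):
    a=im.astype(int); m=((a.max(2)-a.min(2)<48)&(a.min(2)>60)); r=np.zeros_like(m); r[b[1]:b[3],b[0]:b[2]]=m[b[1]:b[3],b[0]:b[2]]; return r
def fitroi(c,m,roi,pts,p0):
    def cost(q):
        s=sil(c,world(pts,q[0]/100,q[1]/100,q[2]/10))[roi]; k=m[roi]
        return 1-np.minimum(s,k).sum()/np.maximum(s,k).sum()
    q0=np.array(p0)*[100,100,10]; r=minimize(cost,q0,method="Nelder-Mead",options=dict(initial_simplex=np.vstack([q0]+[q0+d for d in np.diag([1,1,1.5])]),xatol=.005,fatol=1e-5))
    return (r.x/[100,100,10]).round(4),round(1-r.fun,3)
E
python3 - <<'E'
from r import *
import pickle
ims=pickle.load(open("ims.pkl","rb"))
m=low(ims["top"],(360,185,410,230))
for umax in(391,396,399):
    roi=np.zeros(m.shape,bool); roi[185:230,360:umax]=True
    print(umax,int(m[roi].sum()),fitroi("top",m,roi,prism(RD,0,.034),(.43,-.34,1.95)))
m2=low(manip.get_image("top"),(360,185,410,230)); print("\n".join("".join("#" if v else "." for v in r[360:420]) for r in m2[190:225]))
E
```

```text
391 404 (array([ 0.4275, -0.3261,  1.8657]), np.float64(0.958))
396 500 (array([ 0.4271, -0.3261,  1.873 ]), np.float64(0.961))
399 556 (array([ 0.4274, -0.326 ,  1.867 ]), np.float64(0.961))
............................................................
............................................................
............................................................
............................................................
............................................................
.....................................#......................
.................................#######....................
...............................#########....................
...........................#############....................
.......................#################....................
.....................###################....................
.................########################...................
.............############################...................
............#############################...................
..........################################......##....
[... 526 characters left out ...]
#########....######..........
........#############################........#####..........
........##########################..........#####...........
.........#####################................#.............
..........#################.................................
...........############.....................................
..............#####.........................................
............................................................
............................................................
............................................................
............................................................
............................................................
```

```bash
python3 - <<'E'
from h import *
plan([(.4273,-.3261,.16,.298)],step=.036)
E
```

```text
now [0.3715 0.019  0.2352] th 0.8461 z axis [0.0178 0.0016] t 30.2 w 0.0852 F [ 0.1  0.3 -0.1]
1 x -0.0222 0.0270 0.0076 | 0.05 -0.09 3.14
1 x -0.0207 0.0281 0.0076 | 0.05 -0.09 3.14
1 x -0.0191 0.0292 0.0076 | 0.05 -0.09 3.14
1 x -0.0175 0.0303 0.0076 | 0.05 -0.09 3.14
1 x -0.0158 0.0312 0.0076 | 0.05 -0.09 3.14
1 x -0.0140 0.0320 0.0076 | 0.05 -0.09 3.14
1 x -0.0123 0.0327 0.0076 | 0.05 -0.09 3.14
1 x -0.0104 0.0334 0.0076 | 0.05 -0.09 3.14
1 x -0.0086 0.0339 0.0076 | 0.05 -0.09 3.14
1 x -0.0067 0.0343 0.0075 | 0.05 -0.09 3.14
--
```

send_rows(
  plan=[
    {"linear":[-0.022,0.027,0.006],"delta_rot":[0,-0.1,3.14],"fingers":0.085},
    {"linear":[-0.0205,0.028,0.006],"delta_rot":[0,-0.1,3.14],"fingers":0.085},
    {"linear":[-0.019,0.029,0.006],"delta_rot":[0,-0.1,3.14],"fingers":0.085},
    {"linear":[-0.0175,0.03,0.006],"delta_rot":[0,-0.1,3.14],"fingers":0.085},
    {"linear":[-0.016,0.031,0.006],"delta_rot":[0,-0.1,3.14],"fingers":0.085},
    {"linear":[-0.014,0.032,0.006],"delta_rot":[0,-0.1,3.14],"fingers":0.085},
    {"linear":[-0.0125,0.0325,0.006],"delta_rot":[0,-0.1,3.14],"fingers":0.085},
    {"linear":[-0.0105,0.033,0.006],"delta_rot":[0,-0.1,3.14],"fingers":0.085},
    {"linear":[-0.0085,0.034,0.006],"delta_rot":[0,-0.1,3.14],"fingers":0.085},
    {"linear":[-0.005,0.02,0.006],"delta_rot":[0,0,3.14],"fingers":0.085},
    {"linear":[0,0,0],"delta_rot":[0,0,0],"fingers":0.085},
    {"linear":[0,0,0],"delta_rot":[0,0,0],"fingers":0.085},
  ],
)

```text
clock: 31.22
position: [0.4376, -0.3128, 0.1724]
ee_rot: [0.002, 0.986, 0.164, 0.005]
contact_force: [-0.8, 0.8, 0.3]
width: 0.0852
```

```bash
python3 - <<'E'
from h import *
manip.get_image("side")
plan([(.4273,-.3261,.16,.298)],step=.036)
E
```

```text
now [ 0.4376 -0.3125  0.1724] th 0.3304 z axis [ 0.0109 -0.0021] t 31.3 w 0.0853 F [ 0.7 -0.4  0.2]
1 x -0.0143 0.0095 0.0123 | 0.31 -0.56 1.85
--
```

send_rows(
  plan=[
    {"linear":[-0.0143,0.0095,0.012],"delta_rot":[0.3,-0.56,1.85],"fingers":0.085},
    {"linear":[0,0,0.02],"delta_rot":[0,0,0],"fingers":0.085},
    {"linear":[0,0,0.025],"delta_rot":[0,0,0],"fingers":0.085},
    {"linear":[0,0,0.025],"delta_rot":[0,0,0],"fingers":0.085},
    {"linear":[0,0,0.008],"delta_rot":[0,0,0],"fingers":0.085},
  ],
)

```text
clock: 31.68
position: [0.4309, -0.3192, 0.0852]
ee_rot: [0.002, 0.988, 0.157, 0.003]
contact_force: [0.1, -0.2, 0.8]
width: 0.0849
```

```bash
python3 - <<'E'
from h import *
plan([(.4273,-.3261,.042,.298)],step=.036)
E
```

```text
now [ 0.4309 -0.3192  0.0852] th 0.3149 z axis [ 0.0069 -0.0038] t 31.7 w 0.0849 F [ 0.1 -0.2  0.8]
1 x -0.0029 0.0026 0.0216 | 0.16 -0.16 0.48
1 x -0.0028 0.0027 0.0216 | 0.16 -0.16 0.48
--
```

send_rows(
  plan=[
    {"linear":[-0.0055,0.0055,0.01],"delta_rot":[0.3,-0.3,0.95],"fingers":0.085},
    {"linear":[0,0,0.015],"delta_rot":[0,0,0],"fingers":0.08},
    {"linear":[0,0,0.01],"delta_rot":[0,0,0],"fingers":0.075},
    {"linear":[0,0,0],"delta_rot":[0,0,0],"fingers":0.07},
  ],
)

```text
clock: 32.02
position: [0.4279, -0.3226, 0.0498]
ee_rot: [-0.0, 0.988, 0.152, -0.0]
contact_force: [0.2, -0.5, 1.1]
width: 0.0702
```

```bash
python3 - <<'E'
from h import *
plan([(.4273,-.3261,.042,.298)],step=.036)
E
```

```text
now [ 0.4279 -0.3226  0.0498] th 0.305 z axis [-0.0008  0.0007] t 32.0 w 0.0702 F [ 0.2 -0.5  1.1]
1 x -0.0017 0.0032 0.0078 | -0.05 0.03 0.40
--
```

send_rows(
  plan=[
    {"linear":[-0.0017,0.0032,0.007],"delta_rot":[0,0,0.4],"fingers":0.068},
    {"linear":[0,0,0],"delta_rot":[0,0,0],"fingers":0.062},
    {"linear":[0,0,0],"delta_rot":[0,0,0],"fingers":0.058},
    {"linear":[0,0,0],"delta_rot":[0,0,0],"fingers":0.045},
    {"linear":[0,0,0],"delta_rot":[0,0,0],"fingers":0.045},
    {"linear":[0,0,0],"delta_rot":[0,0,0],"fingers":0.045},
    {"linear":[0,0,0],"delta_rot":[0,0,0],"fingers":0.045},
  ],
  force=60,
)

```text
clock: 32.6
position: [0.4278, -0.3273, 0.0449]
ee_rot: [0.001, 0.989, 0.149, 0.0]
contact_force: [-0.2, 0.4, -5.2]
width: 0.0484
```

```bash
python3 - <<'E'
from h import *
plan([(.4273,-.3261,.10,.298)],step=.036)
E
```

```text
now [ 0.4278 -0.3273  0.0449] th 0.2985 z axis [ 0.0007 -0.0018] t 32.6 w 0.0484 F [-0.2  0.4 -5.2]
2 x -0.0001 -0.0006 -0.0275 | 0.05 -0.00 0.01
--
```

send_rows(
  plan=[
    {"linear":[0,0,-0.01],"delta_rot":[0,0,0],"fingers":0.04},
    {"linear":[0,0,-0.02],"delta_rot":[0,0,0],"fingers":0.04},
    {"linear":[0,0,-0.03],"delta_rot":[0,0,0],"fingers":0.04},
    {"linear":[0,0,-0.03],"delta_rot":[0,0,0],"fingers":0.04},
    {"linear":[0,0,-0.005],"delta_rot":[0,0,0],"fingers":0.04},
  ],
  force=80,
)

```text
clock: 33.02
position: [0.4252, -0.3244, 0.1408]
ee_rot: [-0.004, 0.989, 0.149, -0.003]
contact_force: [2.5, -1.1, -4.9]
width: 0.0475
```

```bash
python3 - <<'E'
from h import *
plan([(.393,.113,.14,-1.459)],step=.036,rs=6.8)
E
```

```text
now [ 0.4252 -0.3244  0.1408] th 0.2982 z axis [-0.0076  0.007 ] t 33.0 w 0.0475 F [ 2.5 -1.1 -4.9]
1 x 0.0065 -0.0285 0.0003 | -0.01 0.04 6.71
1 x 0.0031 -0.0291 0.0003 | -0.01 0.04 6.71
1 x -0.0003 -0.0292 0.0003 | -0.01 0.04 6.71
1 x -0.0037 -0.0290 0.0003 | -0.01 0.04 6.71
1 x -0.0071 -0.0284 0.0003 | -0.01 0.04 6.71
1 x -0.0103 -0.0274 0.0002 | -0.01 0.04 6.71
1 x -0.0135 -0.0260 0.0002 | -0.01 0.04 6.71
1 x -0.0164 -0.0242 0.0002 | -0.01 0.04 6.71
1 x -0.0191 -0.0221 0.0002 | -0.01 0.04 6.71
1 x -0.0216 -0.0197 0.0002 | -0.01 0.04 6.71
1 x -0.0237 -0.0171 0.0002 | -0.01 0.04 6.71
1 x -0.0256 -0.0142 0.0001 | -0.01 0.04 6.71
1 x -0.0270 -0.0111 0.0001 | -0.01 0.04 6.71
1 x -0.0282 -0.0079 0.0001 | -0.01 0.04 6.71
1 x -0.0289 -0.0045 0.0001 | -0.01 0.04 6.71
--
```

send_rows(
  plan=[
    {"linear":[0.0065,-0.0285,-0.001],"delta_rot":[0,0,6.7],"fingers":0.04},
    {"linear":[0.003,-0.029,-0.001],"delta_rot":[0,0,6.7],"fingers":0.04},
    {"linear":[0,-0.029,0],"delta_rot":[0,0,6.7],"fingers":0.04},
    {"linear":[-0.0035,-0.029,0],"delta_rot":[0,0,6.7],"fingers":0.04},
    {"linear":[-0.007,-0.0285,0],"delta_rot":[0,0,6.7],"fingers":0.04},
    {"linear":[-0.0105,-0.0275,0],"delta_rot":[0,0,6.7],"fingers":0.04},
    {"linear":[-0.0135,-0.026,0],"delta_rot":[0,0,6.7],"fingers":0.04},
    {"linear":[-0.0165,-0.024,0],"delta_rot":[0,0,6.7],"fingers":0.04},
    {"linear":[-0.019,-0.022,0],"delta_rot":[0,0,6.7],"fingers":0.04},
    {"linear":[-0.0215,-0.0195,0],"delta_rot":[0,0,6.7],"fingers":0.04},
    {"linear":[-0.0235,-0.017,0],"delta_rot":[0,0,6.7],"fingers":0.04},
    {"linear":[-0.0255,-0.014,0],"delta_rot":[0,0,6.7],"fingers":0.04},
  ],
)

```text
clock: 34.02
position: [0.4047, 0.0251, 0.1394]
ee_rot: [0.002, 0.839, -0.544, -0.002]
contact_force: [1.1, 0.1, -4.3]
width: 0.0476
```

```bash
python3 - <<'E'
from h import *
plan([(.393,.113,.13,-1.459)],step=.034,rs=6.8)
E
```

```text
now [0.4047 0.0251 0.1394] th -1.1499 z axis [-0.006  -0.0003] t 34.0 w 0.0476 F [ 1.1  0.1 -4.3]
1 x -0.0283 -0.0084 0.0032 | 0.11 0.02 5.90
1 x -0.0291 -0.0055 0.0032 | 0.11 0.02 5.90
1 x -0.0295 -0.0025 0.0031 | 0.11 0.02 5.90
--
```

send_rows(
  plan=[
    {"linear":[-0.0285,-0.0085,0.003],"delta_rot":[0.1,0,5.9],"fingers":0.04},
    {"linear":[-0.029,-0.0055,0.003],"delta_rot":[0.1,0,5.9],"fingers":0.04},
    {"linear":[-0.018,-0.0025,0.003],"delta_rot":[0.1,0,5],"fingers":0.04},
    {"linear":[0,0,0],"delta_rot":[0,0,0],"fingers":0.04},
    {"linear":[0,0,0],"delta_rot":[0,0,0],"fingers":0.04},
  ],
)

```text
clock: 34.43
position: [0.3908, 0.1102, 0.1275]
ee_rot: [0.0, 0.747, -0.665, -0.003]
contact_force: [0.2, 0.8, -4.7]
width: 0.0477
```

```bash
python3 - <<'E'
from h import *
manip.get_image("side")
plan([(.393,.113,.09,-1.459)],step=.034,rs=6.8)
E
```

```text
now [0.3906 0.11   0.1274] th -1.4557 z axis [-0.0058  0.0039] t 34.5 w 0.0476 F [-0.5 -0.2 -3.7]
1 x -0.0013 -0.0015 0.0187 | 0.15 0.13 0.10
1 x -0.0013 -0.0014 0.0187 | 0.15 0.13 0.10
--
```

send_rows(
  plan=[
    {"linear":[-0.0026,-0.0028,0.008],"delta_rot":[0.3,0.26,0.2],"fingers":0.04},
    {"linear":[0,0,0.014],"delta_rot":[0,0,0],"fingers":0.04},
    {"linear":[0,0,0.012],"delta_rot":[0,0,0],"fingers":0.04},
    {"linear":[0,0,0],"delta_rot":[0,0,0],"fingers":0.04},
    {"linear":[0,0,0],"delta_rot":[0,0,0],"fingers":0.04},
  ],
)

```text
clock: 34.9
position: [0.3943, 0.1091, 0.0925]
ee_rot: [0.0, 0.745, -0.667, 0.002]
contact_force: [0.2, 0.1, -4.7]
width: 0.0478
```

```bash
python3 - <<'E'
from h import *
im=inhand(RD,.0445)
plan([(.393,.113,.08,-1.459)],step=.034,rs=6.8)
E
```

```text
tcp [ 0.3942  0.1091  0.0926 -1.4592] fit [0.4007 0.1085 0.1172] iou 0.965 block minus tcp in block axes 0.0064 -0.0013 dyaw 0.006
now [0.3942 0.1091 0.0926] th -1.4592 z axis [ 0.002  -0.0022] t 35.0 w 0.0481 F [-0.2 -0.9 -4.8]
1 x -0.0041 0.0008 0.0126 | -0.10 -0.14 -0.01
--
```

```bash
python3 - <<'E'
from h import *
plan([(.3881,.1134,.08,-1.459)],step=.034,rs=6.8)
E
```

```text
now [0.3942 0.1091 0.0926] th -1.4592 z axis [ 0.002  -0.0022] t 35.0 w 0.0481 F [-0.2 -0.9 -4.8]
1 x -0.0050 0.0056 0.0126 | -0.10 -0.14 -0.01
--
```

send_rows(
  plan=[
    {"linear":[-0.005,0.0056,0.006],"delta_rot":[-0.1,-0.14,0],"fingers":0.04},
    {"linear":[0,0,0.007],"delta_rot":[0,0,0],"fingers":0.04},
    {"linear":[0,0,0.002],"delta_rot":[0,0,0],"fingers":0.04},
    {"linear":[0,0,0],"delta_rot":[0,0,0],"fingers":0.04},
  ],
)

```text
clock: 35.28
position: [0.389, 0.1128, 0.0779]
ee_rot: [-0.001, 0.745, -0.667, 0.001]
contact_force: [-0.2, -0.2, -4.4]
width: 0.0478
```

```bash
python3 - <<'E'
from h import *
im=inhand(RD,.0445)
plan([(.3881,.1134,.066,-1.459)],step=.034,rs=6.8)
E
```

```text
tcp [ 0.3892  0.1128  0.0781 -1.4608] fit [0.3948 0.1125 0.1069] iou 0.963 block minus tcp in block axes 0.0055 -0.001 dyaw -0.003
now [0.3892 0.1128 0.0781] th -1.4608 z axis [0.0038 0.0005] t 35.3 w 0.0478 F [ 1.4  0.3 -4.6]
1 x -0.0007 0.0011 0.0121 | -0.22 0.01 -0.10
--
```

send_rows(
  plan=[
    {"linear":[-0.0006,0.0008,0.006],"delta_rot":[-0.2,0,-0.1],"fingers":0.04},
    {"linear":[0,0,0.006],"delta_rot":[0,0,0],"fingers":0.04},
    {"linear":[0,0,0.003],"delta_rot":[0,0,0],"fingers":0.04},
    {"linear":[0,0,0.001],"delta_rot":[0,0,0],"fingers":0.04},
  ],
)

```text
clock: 35.67
position: [0.3893, 0.1136, 0.0615]
ee_rot: [-0.001, 0.746, -0.666, 0.001]
contact_force: [-3.4, -0.9, 5.4]
width: 0.0481
```

```bash
python3 - <<'E'
from h import *
plan([(.3883,.1134,.055,-1.459)],step=.034,rs=6.8)
E
```

```text
now [0.3893 0.1136 0.0615] th -1.4582 z axis [0.0025 0.0002] t 35.7 w 0.0481 F [-3.4 -0.9  5.4]
1 x 0.0001 0.0010 0.0065 | -0.14 -0.00 0.05
--
```

send_rows(
  plan=[
    {"linear":[0,0,-0.002],"delta_rot":[-0.1,0,0],"fingers":0.04},
    {"linear":[0,0.0025,0],"delta_rot":[0,0,0],"fingers":0.04},
    {"linear":[0,0,0.003],"delta_rot":[0,0,0],"fingers":0.04},
    {"linear":[0,0,0.003],"delta_rot":[0,0,0],"fingers":0.04},
  ],
)

```text
clock: 36.0
position: [0.3878, 0.1135, 0.0576]
ee_rot: [-0.001, 0.746, -0.666, 0.001]
contact_force: [0.0, -0.6, -4.7]
width: 0.048
```

```bash
python3 - <<'E'
from h import *
plan([(.386,.1134,.052,-1.459)],step=.034,rs=6.8)
E
```

```text
now [0.3878 0.1135 0.0576] th -1.458 z axis [0.0029 0.0003] t 36.0 w 0.048 F [ 0.  -0.6 -4.7]
1 x -0.0001 0.0019 0.0056 | -0.17 -0.00 0.06
--
```

Entered (0.0576, no contact). Continue to the floor.

send_rows(
  plan=[
    {"linear":[0,0.0007,0.003],"delta_rot":[-0.1,0,0],"fingers":0.04},
    {"linear":[0,0,0.002],"delta_rot":[0,0,0],"fingers":0.04},
  ],
)

```text
clock: 36.17
position: [0.3867, 0.1134, 0.0519]
ee_rot: [-0.0, 0.746, -0.666, 0.0]
contact_force: [0.1, 0.5, -4.5]
width: 0.0474
```

send_rows(
  plan=[
    {"linear":[0,0,0.0015],"delta_rot":[0,0,0],"fingers":0.04},
    {"linear":[0,0,0.001],"delta_rot":[0,0,0],"fingers":0.04},
  ],
)

```text
clock: 36.33
position: [0.3866, 0.1134, 0.0508]
ee_rot: [0.0, 0.746, -0.666, -0.0]
contact_force: [-5.3, -0.1, 20.7]
width: 0.0478
```

send_rows(
  plan=[
    {"linear":[0,0,0],"delta_rot":[0,0,0],"fingers":0.055},
    {"linear":[0,0,0],"delta_rot":[0,0,0],"fingers":0.06},
    {"linear":[0,0,0],"delta_rot":[0,0,0],"fingers":0.064},
    {"linear":[0,0,-0.008],"delta_rot":[0,0,0],"fingers":0.064},
    {"linear":[0,0,-0.02],"delta_rot":[0,0,0],"fingers":0.064},
    {"linear":[0,0,-0.03],"delta_rot":[0,0,0],"fingers":0.07},
    {"linear":[0,0,-0.03],"delta_rot":[0,0,0],"fingers":0.07},
    {"linear":[0,0,-0.03],"delta_rot":[0,0,0],"fingers":0.07},
    {"linear":[0,0,-0.03],"delta_rot":[0,0,0],"fingers":0.07},
    {"linear":[0,0,-0.02],"delta_rot":[0,0,0],"fingers":0.07},
  ],
)

```text
clock: 37.17
position: [0.3851, 0.1131, 0.2262]
ee_rot: [0.002, 0.746, -0.666, -0.002]
contact_force: [0.5, -0.0, -0.5]
width: 0.07
```

send_rows(
  plan=[
    {"linear":[0.035,0.005,-0.002],"delta_rot":[0,0,0],"fingers":0.07},
    {"linear":[0.035,0.005,-0.002],"delta_rot":[0,0,0],"fingers":0.07},
    {"linear":[0.035,0.005,-0.002],"delta_rot":[0,0,0],"fingers":0.07},
    {"linear":[0.035,0.005,-0.002],"delta_rot":[0,0,0],"fingers":0.07},
    {"linear":[0.035,0.005,0],"delta_rot":[0,0,0],"fingers":0.07},
    {"linear":[0.035,0.005,0],"delta_rot":[0,0,0],"fingers":0.07},
    {"linear":[0.035,0.005,0],"delta_rot":[0,0,0],"fingers":0.07},
    {"linear":[0,0,0],"delta_rot":[0,0,0],"fingers":0.07},
  ],
)

```text
clock: 37.83
position: [0.3842, -0.1423, 0.2482]
ee_rot: [-0.006, 0.75, -0.661, 0.01]
contact_force: [0.1, 1.2, -0.4]
width: 0.07
```

```bash
python3 - <<'E'
from h import *
plan([])
ims={c:manip.get_image(c) for c in CI}
for n,o,q in(("point",PT,(.384,.213,.11)),("round",RD,(.3955,.1135,.11))):
    for c in CI:
        near=proj(c,[(q[0],q[1],.03)])[0]; w=min(whites(ims[c],c),key=lambda w:np.hypot(*(w[1]-near)))
        print(n,c,w[2],fit({c:w[0]},prism(o,.012,.034),q,.006), "if 8 mm high:",fit({c:w[0]},prism(o,.0,.034),q,.014)[1])
t=cv2.resize(ims["top"][85:255,115:265],(450,510),interpolation=cv2.INTER_CUBIC); s=cv2.resize(ims["side"][190:360,130:345],(645//2+8,510*330//645+0),interpolation=cv2.INTER_CUBIC)
s=cv2.resize(ims["side"][190:360,200:340],(340,413),interpolation=cv2.INTER_CUBIC)
o=np.zeros((510,790,3),np.uint8); o[:,:450]=t; o[:413,450:]=s
save("v12.png",o)
E
```

```text
now [ 0.3842 -0.1423  0.2482] th -1.4458 z axis [ 0.0233 -0.0052] t 37.8 w 0.07 F [ 0.1  1.2 -0.4]
point side 806 (array([0.38344421, 0.21318611, 0.10268297]), np.float64(0.9533785635635393)) if 8 mm high: 0.9086998659108108
point top 530 (array([0.3838689 , 0.21330388, 0.10524434]), np.float64(0.9378600190145967)) if 8 mm high: 0.9023715600324156
round side 760 (array([0.39361674, 0.11358953, 0.11226978]), np.float64(0.955197588815689)) if 8 mm high: 0.8968914226291063
round top 586 (array([0.39353266, 0.11301201, 0.12093387]), np.float64(0.9409696365319985)) if 8 mm high: 0.9264351945683017
```

View pics/v12.png

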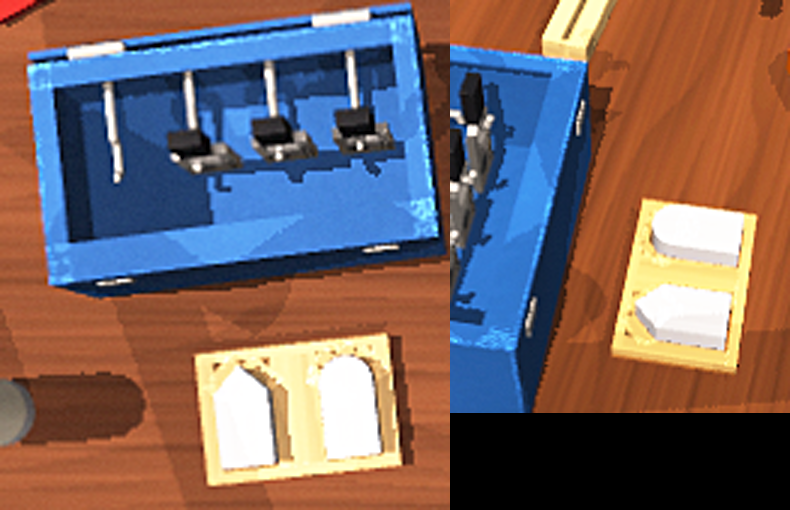

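```bash
python3 -c "
from rig import manip
print(manip.get_state()['contact_force']); print(manip.sign_off())"
```

```text
[ 0.25296814  0.91457237 -0.09027478]
the job is handed in; nothing more can be done
None
```

The job is handed in at about 38 s on the robot's clock. The rack held two gauges this time, and both now hang in the cabinet, each on its own hook. The gauge that already hung there is untouched. Both aluminium blocks are seated in their matching tray pockets.

**Last picture:** three gauges hang on three hooks, the fourth hook is free, and the rack is empty.

| Block | Fitted position (x, y, m) | Expected pocket (x, y, m) | Fitted angle (rad) | Pocket angle (rad) |
|---|---|---|---|---|
| Pointed | (0.384, 0.213) | (0.384, 0.213) | 0.103–0.105 | 0.11 |
| Round | (0.394, 0.113) | (0.396, 0.114) | 0.112–0.121 | 0.11 |

Both blocks reached the pocket floor at the expected height, and the fits with the block seated beat those with it 8 mm high.

**What disagreed along the way:**
- **Position in the grip:** the side camera placed each held block 3–5 mm farther forward in the grip than the pick-up measurement did. As a result, both blocks first touched the pocket's edge lightly (up to about 20 N). I lifted each one, shifted it about 2 mm, and it dropped in.
- **Knocked block:** the round block was knocked next to the hammer head during the run, and I found it again before gripping it. I did not check the hammer, mug or spray can again at the end. I meant to touch none of them, though the round block was gripped and lifted right beside the hammer head.

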